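# Set up the embossing blocks and heat selector

## Robot

A 7-joint arm with a two-finger parallel gripper is mounted at the origin on the work surface. World frame = base frame: x ahead of the robot, y to its left, z up, the work surface at z = 0. Lengths are in m, angles in rad, forces in N, time in s.
With the tool pointing down it reaches from about 0.35 to 0.9 m from the base axis. Payload 8.1 kg.
Tool frame: the origin (TCP) lies between the finger pads, 19 mm behind the fingertips; this is the grasp point; z points along the fingers, y is the line along which they close (so a half turn about z gives the same grasp; the last joint's range is limited). The gripper opens to 92 mm and grips with 3 to 60 N. Pads are 19 mm wide; open, the fingers measure 130 mm over their backs; the gripper's body (75 mm by 190 mm) begins 47 mm behind the grasp point.
Start: joints at [-1.358, 0.434, 0.025, 1.573, -0.012, 1.134, -0.075], TCP at [0.194, 0.594, 0.246] pointing down, gripper open.
Joint ranges: [-2.62, 2.62], [-0.44, 2.09], [-1.27, 1.32], [0.08, 2.57], [-1.32, 4.46], [0.12, 2], [-2.74, 2.74]. Speed limits (rad/s): [2.22, 2.22, 3.01, 3.01, 3.14, 3.14, 3.14].

## Interface

Orientations are given as a rotation vector (axis times angle).
In Python, from cell import arm gives the robot as it stands.
- The arm moves only by the shell command python3 nudge.py [FORCE], which reads ROWS from standard input. ROWS is a JSON list of rows, 1 to 10 of them, each of 5 numbers: dx, dy, dz in m, then a turn about the tool's z in rad, then the opening from 0.0 (shut) to 1.0 (fully open); each row shifts and turns the commanded pose from where the row before left it, along the tool's axes as they then stand; what a row does not reach is not made up. A row lasts 1/10 s, in which the tool goes at most 0.05 m and 0.15 rad, less where a joint would pass 70% of its speed; a pose out of reach is approached as far as the arm can. The fingers move at their own pace and stop on an object; FORCE is the grip in N (left out, the last holds). Time passes only in rows, so rows that do not move let the fingers close. It prints the time, the measured TCP pose, the force, the opening and the grip force at its end. Input that does not fit is refused with a message, and nothing moves.
- arm.observe(): the state, without advancing time (a new reading comes with each control period).
- arm.get_image(name): name is "scene" or "top" or "wrist"; returns a dict with "image" (480x640x3 uint8, blue, green, red), "fx", "fy", "cx", "cy" (pixels), "cam_to_world" (4x4, takes a point from camera to world coordinates); the wrist camera has in their place "mount" (4x4, takes a point from camera to tool coordinates, whose origin is the TCP and whose axes are the flange's). Camera axes: x right, y down, z forward; pixel columns grow to the right and rows downward; lengths in m; the calibration is good to about 2 mm. A picture is of the moment at which its call begins: read the wrist's pose just before it. There is no depth.
- arm.sign_off(): hands the job in; it is judged then, once.
The state is a dict: "clock": time; "joints": joint angles; "dq": joint speeds; "joint_efforts": joint torques, N m; "position": TCP position; "ee_rot": TCP orientation; "force": force on the tool from outside, world axes, zero at the start; "ft_torque": the same for the moment, N m; "width": opening from 0.0 (shut) to 1.0 (fully open); "gripper_force": force on a finger pad.
Only numpy, scipy, OpenCV 4.12 (cv2) and the standard library are available. Lean on these libraries where they do the work, as an engineer would, in place of code of your own. Each camera call takes 0.05 s, during which the arm holds its last target. There are 200 camera calls.

## Task

Get the shoe-embossing block holder ready: first turn the heat selector back to off (the end stop at the square mark), then set every brass pattern block that lies on the bench (three to five of them) into the recess of its own shape so that it lies flush, and only then turn the selector exactly three clicks clockwise from off and leave it there. Leave the other things on the bench where they are.

Things in the scene. Friction and masses are not known exactly. Their poses are not given: they have to be found in the camera images.
- holder: Fixed aluminium plate, 216 (own x) x 100 mm, 18 mm high, with five shaped recesses 12 mm deep (floor 6 mm above the bench), one for each block, 4 mm webs between; each has 1.5 mm clearance round its block. Origin: centre of its underside; z up. Position and yaw vary.
- seat_t (a point): Floor of the T-shaped recess, where block_t's origin belongs: (-56, 26, 6) mm in the holder's frame.
- seat_u (a point): Floor of the U-shaped recess, where block_u's origin belongs: (-56, -26, 6) mm in the holder's frame.
- seat_l (a point): Floor of the L-shaped recess, where block_l's origin belongs: (52, 26, 6) mm in the holder's frame.
- seat_s (a point): Floor of the S-shaped recess, where block_s's origin belongs: (56, -14, 6) mm in the holder's frame.
- seat_i (a point): Floor of the straight recess in the middle, where block_i's origin belongs: (0, 0, 6) mm in the holder's frame.
- block_t: T-shaped brass plate, 12 mm thick, wooden grip rib on top 12 wide, 40 long, 22 high (34 in all). Origin: plate's underside, under the rib's middle. Edges 1.5 mm inside this outline: bar x -36..36, y -12..12; stem x -12..12, y -36..-12. Rib along its own x. Seated: origin at seat_t, x axis along holder's x. About 240 g.
- block_u: U-shaped brass plate, 12 mm thick, wooden grip rib on top 12 wide, 40 long, 22 high (34 in all). Origin: plate's underside, under the rib's middle. Edges 1.5 mm inside this outline: base x -40..40, y -12..12; arms y 12..36, x -40..-16 and 16..40. Rib along its own x. Seated: origin at seat_u, x axis along holder's x. About 310 g.
- block_l: L-shaped brass plate, 12 mm thick, wooden grip rib on top 12 wide, 40 long, 22 high (34 in all). Origin: plate's underside, under the rib's middle. Edges 1.5 mm inside this outline: bar x -36..36, y -12..12; foot x -36..-12, y -36..-12. Rib along its own x. Seated: origin at seat_l, x axis along holder's x. About 240 g.
- block_s: S-shaped brass plate, 12 mm thick, wooden grip rib on top 12 wide, 40 long, 22 high (34 in all). Origin: plate's underside, under the rib's middle. Edges 1.5 mm inside this outline: x -36..12, y -24..0 and x -12..36, y 0..24. Rib along its own y. Seated: origin at seat_s, x axis either way along holder's x. About 240 g.
- block_i: Straight I-shaped brass plate, 12 mm thick, wooden grip rib on top 12 wide, 40 long, 22 high (34 in all). Origin: plate's underside, under the rib's middle. Edges 1.5 mm inside this outline: x -12..12, y -38..38. Rib along its own y. Seated: origin at seat_i, x axis either way along holder's x. About 180 g.
- heater: Heat selector: fixed grey box 110 (x) x 120 (y) x 55 mm high, black dial on top in its middle. Origin: centre of its underside; z up. White marks on top, 42 mm from the dial's axis: a square at its own -x side = off, then six round pips 30 degrees apart, clockwise from above (via +y to +x) = clicks 1 to 6. Position and yaw vary.
- dial (a joint): Dial angle in rad: 0 at off, growing clockwise from above; detents every 0.5236 rad, from 0 = off (end stop) to 3.1416 = click 6 (end stop); the third click is 1.571. Let go, it snaps into the nearest detent; it takes about 0.07 N m to move on. Starts at click 3, 4 or 5.
- dial_grip (a point): On the dial's axis, 79 mm above the bench (24 above the box). Turns with the dial: its x axis lies along the grip bar, its -x end is the pointer. Bar: 46 mm long, 12 wide, top 34 above the box; under it a flange of 48 mm diameter, top 8 above the box. TCP 3 mm above this point keeps the fingertips just off the flange.
- dial_pointer (a point): Pointer end of the bar's top (white line), 22 mm from the dial's axis, 89 mm above the bench. It points at the white mark of the present setting.
- last: Bystander: wooden shoe last, 205 x 70 x 75 mm. Origin under its middle.
- tack_tin: Bystander: steel tack tin, 54 mm diameter, 45 mm high. Origin under its middle.
- wax_tin: Bystander: flat dark wax tin, 68 mm diameter, 30 mm high. Origin under its middle.
- glue_jar: Bystander: white jar with a red cap, 68 mm diameter, 75 mm high. Origin under its middle.
- hammer: Bystander: hammer lying flat, 260 mm long. Origin under its middle.
- dauber: Bystander: brush lying flat, 170 mm long. Origin under its middle.

How it is judged:
On the way, in this order (a step that is already met when the one before it is completed fails the run):
1. the heat selector is turned back to off (value of joint dial between -0.15 and 0.15 rad), for 0.3 s.
2. every block present is flush in its own recess while the selector is off (horizontal distance between block_t and seat_t below 0.005 m and z of block_t in the frame of holder between 0.0035 and 0.0085 m and angle between each of block_t, block_u, block_l, block_s, block_i's own z axis and vertical below 0.05 rad and angle between the x axis of each of block_t, block_u, block_l, block_s, block_i and the x axis of holder, either way round below 0.1 rad and horizontal distance between block_u and seat_u below 0.005 m and z of block_u in the frame of holder between 0.0035 and 0.0085 m and horizontal distance between block_l and seat_l below 0.005 m and z of block_l in the frame of holder between 0.0035 and 0.0085 m and horizontal distance between block_s and seat_s below 0.005 m and z of block_s in the frame of holder between 0.0035 and 0.0085 m and horizontal distance between block_i and seat_i below 0.005 m and z of block_i in the frame of holder between 0.0035 and 0.0085 m and value of joint dial between -0.2 and 0.2 rad), for 0.3 s.
3. the selector is turned to the third click (value of joint dial between 1.4208 and 1.7208 rad), for 0.3 s.
At the end, for the whole second after the job is handed in: Every block present lies at rest in its own recess: origin within 5 mm of its seat horizontally and 2.5 mm in height, within 0.05 rad of level and 0.1 rad of square to the holder; the selector rests at the third click from off (1.571 rad, within 0.15) (all of step 3 and horizontal distance between block_t and seat_t below 0.005 m and z of block_t in the frame of holder between 0.0035 and 0.0085 m and angle between each of block_t, block_u, block_l, block_s, block_i's own z axis and vertical below 0.05 rad and angle between the x axis of each of block_t, block_u, block_l, block_s, block_i and the x axis of holder, either way round below 0.1 rad and horizontal distance between block_u and seat_u below 0.005 m and z of block_u in the frame of holder between 0.0035 and 0.0085 m and horizontal distance between block_l and seat_l below 0.005 m and z of block_l in the frame of holder between 0.0035 and 0.0085 m and horizontal distance between block_s and seat_s below 0.005 m and z of block_s in the frame of holder between 0.0035 and 0.0085 m and horizontal distance between block_i and seat_i below 0.005 m and z of block_i in the frame of holder between 0.0035 and 0.0085 m and linear speed of each of block_t, block_u, block_l, block_s, block_i below 0.02 m/s and velocity of joint dial between -0.1 and 0.1 rad/s); the robot touches nothing.
It fails at once if a bystander (last, tins, jar, hammer, brush) is shifted more than 5 cm (distance of any of last, tack_tin, wax_tin, glue_jar, hammer, dauber from where it was at the start of the episode above 0.05 m).
Of block_t, block_u, block_l, block_s, block_i only 3 to 5 are there at a start; the rules pass over those that are not, and their reading is None.
At some moment in a run one of block_t, block_u, block_l, block_s, block_i may be knocked a few centimetres aside while the robot is not near it.
Once in a run the grip may slacken for a moment while it holds something.
It also fails if it takes over 210 s, if anything falls off the work surface, if the arm or the gripper's body presses on something with over 40 N, if the wrist force passes 120 N, or if a joint passes its speed limit or range.

## Working session

There is one attempt and no reset: what is moved stays moved. The work goes in short steps, Python scripts to look and compute and a shell command to move; the robot and the scene stay as the last step left them, time stands still between calls to the robot, and variables do not carry over. Pictures are saved under pics/ and viewed, at most 14 in all, crops included, and the job is handed in when it is done.

```bash
ls; mkdir -p pics; python3 - <<'E'
from cell import arm
import cv2
print(arm.observe())
for n in ["scene","top"]:
    d=arm.get_image(n); cv2.imwrite(f"pics/{n}0.png",d["image"])
    print(n,d["fx"],d["fy"],d["cx"],d["cy"]); print(d["cam_to_world"])
d=arm.get_image("wrist");print(d["fx"],d["mount"])
E
```

```text
cell.py
nudge.py
pics
{'clock': 0.0, 'joints': array([-1.35758475,  0.43520756,  0.02499149,  1.57410977, -0.01161424,
        1.13400178, -0.0751203 ]), 'dq': array([ 0.00072667,  0.00129991, -0.00064193,  0.00097477, -0.00124406,
        0.00016572, -0.0001913 ]), 'joint_efforts': array([-2.80430868e-04, -6.67831135e+01,  9.84704420e-01, -3.14475095e+01,
       -6.06365525e-02,  4.25726152e-02,  1.64898338e-04]), 'position': array([0.19402366, 0.59360492, 0.24474984]), 'ee_rot': array([-4.94174409e-01, -3.10236844e+00,  2.47744671e-03]), 'force': array([0.16892976, 0.16289847, 0.67920142]), 'ft_torque': array([ 0.02314819, -0.01622885,  0.02569556]), 'gripper_force': 0.0, 'width': 0.9979839516705066}
scene 611.2937787776334 611.2937787776334 309.44555869930485 241.32171726019646
[[ 0.70071959  0.5964993  -0.391383    1.12294706]
 [ 0.71338638 -0.59234686  0.37443968 -0.53244739]
 [-0.00848149 -0.54158452 -0.84060352  1.23069606]
 [ 0.          0.          0.          1.        ]]
top 535.9364414607073 535.9364414607073 323.2032991230249 240.24635558700766
[[ 0.02356548 -0.99789313  0.06044805  0.51301794]
 [-0.99971576 -0.02374088 -0.00218492 -0.00867259]
 [ 0.0036154  -0.06037938 -0.99816895  1.51641153]
 [ 0.          0.          0.          1.        ]]
337.77718624200946 [[ 7.48013203e-04 -9.57128330e-01 -2.89663254e-01  7.68363390e-02]
 [ 9.99999635e-01  8.35424771e-04 -1.78123337e-04 -2.08681401e-03]
 [ 4.12478750e-04 -2.89663015e-01  9.57128605e-01 -1.39210434e-01]
 [ 0.00000000e+00  0.00000000e+00  0.00000000e+00  1.00000000e+00]]
```
View pics/top0.png

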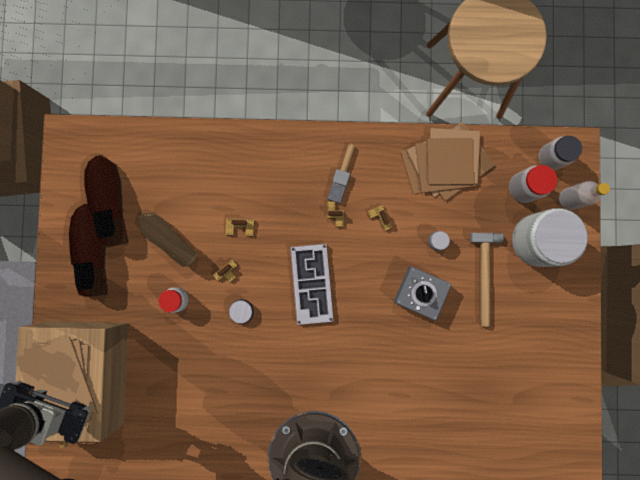

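View pics/scene0.png

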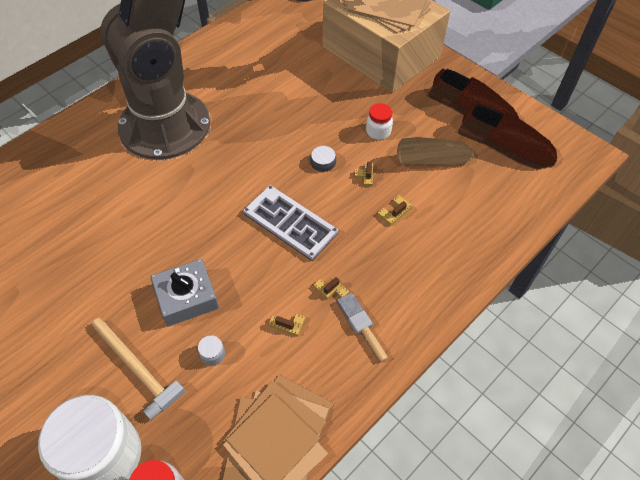

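The top view shows the holder at (312,285), the heater at (424,293), four blocks at (240,227), (227,270), (335,215) and (381,217), and the dauber touching or close to the third block. In the scene view the same things are at (290,222), (185,292), (397,208), (368,173), (331,287) and (288,323).

```bash
cat > h.py <<'E'
from cell import arm
import numpy as np, cv2
from scipy.spatial.transform import Rotation as R
def shot(name,save=None):
    s=arm.observe(); d=arm.get_image(name)
    if name=="wrist":
        T=np.eye(4); T[:3,:3]=R.from_rotvec(s["ee_rot"]).as_matrix(); T[:3,3]=s["position"]
        d["cam_to_world"]=T@d["mount"]
    d["s"]=s
    if save: cv2.imwrite(f"pics/{save}.png",d["image"]); np.savez(f"pics/{save}.npz",**{k:d[k] for k in("image","fx","fy","cx","cy","cam_to_world")})
    return d
def load(n): return dict(np.load(f"pics/{n}.npz"))
def ray(d,uv):
    C=d["cam_to_world"]; uv=np.atleast_2d(uv).astype(float)
    v=np.c_[(uv[:,0]-d["cx"])/d["fx"],(uv[:,1]-d["cy"])/d["fy"],np.ones(len(uv))]@C[:3,:3].T
    return C[:3,3],v/np.linalg.norm(v,axis=1)[:,None]
def onz(d,uv,z):
    o,v=ray(d,uv); return o+v*((z-o[2])/v[:,2])[:,None]
def proj(d,P):
    C=np.linalg.inv(d["cam_to_world"]); q=np.atleast_2d(P)@C[:3,:3].T+C[:3,3]
    return np.c_[q[:,0]/q[:,2]*d["fx"]+d["cx"],q[:,1]/q[:,2]*d["fy"]+d["cy"]]
def tri(views):
    "views: list of (d,uv); returns point, rms miss"
    A=np.zeros((3,3));b=np.zeros(3);L=[]
    for d,uv in views:
        o,v=ray(d,uv);v=v[0];M=np.eye(3)-np.outer(v,v);A+=M;b+=M@o;L.append((M,o))
    p=np.linalg.solve(A,b); return p,np.sqrt(np.mean([np.sum((M@(p-o))**2) for M,o in L]))
def togo(p,yaw=None,tilt=False):
    "tool-axis shift to world point p; turn about tool z so that tool y (mod pi) lies along world yaw"
    s=arm.observe(); M=R.from_rotvec(s["ee_rot"]).as_matrix()
    t=M.T@(np.array(p)-s["position"])
    if yaw is None: return t.round(4)
    cur=np.arctan2(M[1,1],M[0,1]); a=-(yaw-cur); a=(a+np.pi/2)%np.pi-np.pi/2
    return t.round(4),round(a,4),"q7",s["joints"][6].round(2)
E
python3 - <<'E'
from h import *
t=shot("top","t1"); s=shot("scene","s1")
for n,a,b,z in [("U",(240,227),(397,208),.034),("x",(227,270),(368,172),.034),("d",(335,215),(331,287),.034),("e",(381,217),(288,322),.034),("hold",(312,285),(291,222),.018),("heat",(424,293),(184,284),.07),("last",(168,240),(435,150),.05),("wax",(241,312),(323,157),.03),("tack",(439,241),(210,348),.045),("jar",(173,300),(380,120),.07),("hamhead",(487,238),(165,398),.02),("daubhead",(339,188),(355,312),.02),("daubend",(350,150),(378,350),.01)]:
    print(n,onz(t,a,z)[0].round(3),onz(s,b,z)[0].round(3),tri([(t,a),(s,b)])[0].round(3))
M=R.from_rotvec(arm.observe()["ee_rot"]).as_matrix();print(M.round(2))
C=lambda d,x,y,w,h,k:cv2.resize(d["image"][y:y+h,x:x+w],None,fx=k,fy=k,interpolation=cv2.INTER_CUBIC)
cv2.imwrite("pics/c1.png",np.vstack([C(t,200,190,200,90,4),C(s,250,150,200,60,4)]))
print(togo((.50,-.26,.30),None))
E
```

```text
U [0.634 0.22  0.034] [0.646 0.217 0.034] [0.638 0.225 0.018]
x [0.514 0.252 0.034] [0.522 0.25  0.034] [0.516 0.255 0.024]
d [ 0.674 -0.043  0.034] [ 0.686 -0.05   0.034] [ 0.677 -0.043  0.013]
e [ 0.671 -0.171  0.034] [ 0.68  -0.176  0.034] [ 0.674 -0.172  0.017]
hold [0.478 0.016 0.018] [0.487 0.015 0.018] [0.48  0.018 0.006]
heat [ 0.465 -0.286  0.07 ] [ 0.47  -0.285  0.07 ] [ 0.466 -0.286  0.066]
last [0.592 0.413 0.05 ] [0.601 0.413 0.05 ] [0.595 0.418 0.04 ]
wax [0.4  0.21 0.03] [0.405 0.207 0.03 ] [0.4   0.212 0.022]
tack [ 0.608 -0.331  0.045] [ 0.613 -0.336  0.045] [ 0.608 -0.333  0.033]
jar [0.43  0.387 0.07 ] [0.445 0.376 0.07 ] [0.43  0.395 0.045]
hamhead [ 0.621 -0.47   0.02 ] [ 0.622 -0.465  0.02 ] [ 0.622 -0.468  0.023]
daubhead [ 0.752 -0.053  0.02 ] [ 0.761 -0.051  0.02 ] [ 0.756 -0.051  0.011]
daubend [ 0.863 -0.082  0.01 ] [ 0.854 -0.078  0.01 ] [ 0.858 -0.083  0.026]
[[-0.95  0.31 -0.  ]
 [ 0.31  0.95 -0.  ]
 [-0.   -0.   -1.  ]]
[-0.556  -0.7167 -0.0543]
```

View pics/c1.png

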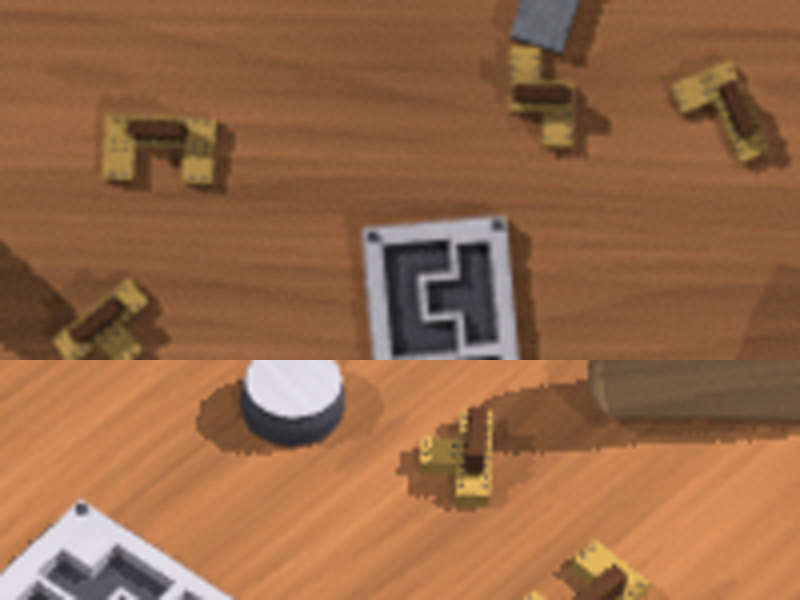

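Crop: the blocks are U (top left), T (lower left), S (touching the dauber) and L (right). There is no I. The holder's T and U recesses point to world +x. Next I'll survey with the wrist camera along an arc towards the heater.

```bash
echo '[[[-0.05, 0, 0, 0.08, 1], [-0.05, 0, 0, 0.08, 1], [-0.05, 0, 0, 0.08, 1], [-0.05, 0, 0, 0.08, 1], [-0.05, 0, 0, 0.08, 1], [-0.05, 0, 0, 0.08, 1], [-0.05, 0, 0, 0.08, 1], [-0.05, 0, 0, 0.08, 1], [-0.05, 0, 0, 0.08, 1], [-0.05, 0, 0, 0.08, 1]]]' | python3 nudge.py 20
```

```text
refused: ROWS must be a list of rows, each a list of 5 numbers. Nothing was moved.
```

The error is about the shape of the input: a list of rows, each a list of 5 numbers. Fixing that and sending the same move.

```bash
echo '[[-0.05, 0, 0, 0.08, 1], [-0.05, 0, 0, 0.08, 1], [-0.05, 0, 0, 0.08, 1], [-0.05, 0, 0, 0.08, 1], [-0.05, 0, 0, 0.08, 1], [-0.05, 0, 0, 0.08, 1], [-0.05, 0, 0, 0.08, 1], [-0.05, 0, 0, 0.08, 1], [-0.05, 0, 0, 0.08, 1], [-0.05, 0, 0, 0.08, 1]]' | python3 nudge.py 20
python3 -c 'from h import *;shot("wrist","w1")'
echo '[[-0.05, 0, 0, 0.08, 1], [-0.05, 0, 0, 0.08, 1], [-0.05, 0, 0, 0.08, 1], [-0.05, 0, 0, 0.08, 1], [-0.05, 0, 0, 0.08, 1], [-0.05, 0, 0, 0.08, 1], [-0.05, 0, 0, 0.08, 1], [0, 0, 0, 0, 1]]' | python3 nudge.py
python3 -c 'from h import *;shot("wrist","w2")'
echo '[[-0.05, 0, 0, 0.08, 1], [-0.05, 0, 0, 0.08, 1], [-0.05, 0, 0, 0.08, 1], [-0.05, 0, 0, 0.08, 1], [-0.05, 0, 0, 0.08, 1], [0, 0, 0, 0, 1], [0, 0, 0, 0, 1]]' | python3 nudge.py
python3 - <<'E'
from h import *
shot("wrist","w3")
print(arm.observe()["joints"].round(2))
a,b,c=[load(k)["image"] for k in("w1","w2","w3")]
cv2.imwrite("pics/m1.png",cv2.resize(np.vstack([np.hstack([a,b]),np.hstack([c,c*0])]),(800,600),interpolation=cv2.INTER_AREA))
E
```

```text
clock: 1.25
position: [0.5751, 0.2879, 0.2454]
ee_rot: [1.667, 2.662, 0.0]
force: [1.4, 1.0, -0.1]
width: 0.998
gripper_force: 0.0
clock: 2.1
position: [0.6465, -0.0582, 0.2462]
ee_rot: [2.346, 2.083, -0.005]
force: [-0.0, -0.7, -1.4]
width: 0.996
gripper_force: 0.0
clock: 2.85
position: [0.5826, -0.2877, 0.2454]
ee_rot: [-2.706, -1.595, -0.001]
force: [0.3, 0.9, -0.5]
width: 1.0
gripper_force: 0.0
[-0.02  0.52  0.62  1.54 -0.32  1.18  0.16]
```

View pics/m1.png

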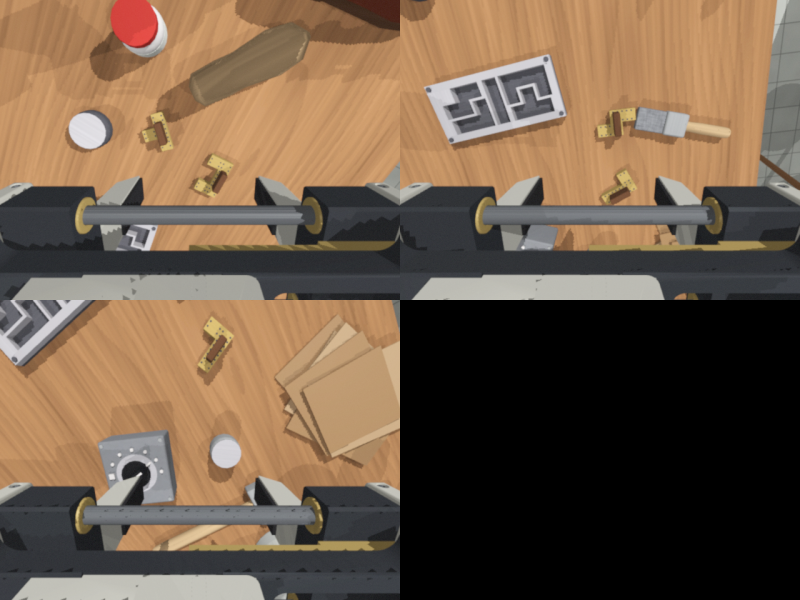

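Mosaic at 0.625 scale: w1 shows T near (157,132) and U near (213,177). w2 shows the whole holder with its corner screws at (433,90), (546,59), (452,139) and (561,113), S at (615,122) and L at (620,187). w3 shows the heater at (137,467), its pips, and the pointer directed right-up.

```bash
python3 - <<'E'
from h import *
d=load("w3"); im=d["image"]
c=cv2.resize(im[180:340,140:300],None,fx=3.6,fy=3.6,interpolation=cv2.INTER_CUBIC)
d2=load("w2"); c2=cv2.resize(d2["image"][70:246,20:380],(800,391),interpolation=cv2.INTER_CUBIC)
cv2.imwrite("pics/c2.png",c)
def blobs(d,m,x0,y0,x1,y1,amin,amax):
    k=np.zeros_like(m);k[y0:y1,x0:x1]=m[y0:y1,x0:x1]
    n,l,st,ce=cv2.connectedComponentsWithStats(k)
    return [(ce[i].round(1),st[i,4]) for i in range(1,n) if amin<=st[i,4]<=amax]
print("bright")
for thr in (185,):
  m=(im.min(2)>thr).astype(np.uint8)
  for p,a in blobs(d,m,150,200,290,330,3,200): print(p,a,onz(d,p,.055)[0].round(4))
print("screws")
im=d2["image"]; m=(im.max(2)<95).astype(np.uint8)
for p,a in blobs(d2,m,20,60,300,260,4,4000): print(p,a,onz(d2,p,.018)[0].round(4))
E
```

```text
bright
[209.7 239.6] 29 [ 0.479  -0.2517  0.055 ]
[231.4 242.6] 20 [ 0.4966 -0.2651  0.055 ]
[190.5 247.2] 28 [ 0.4573 -0.249   0.055 ]
[249.  255.5] 26 [ 0.5049 -0.2855  0.055 ]
[227.9 257.1] 14 [ 0.4849 -0.2764  0.055 ]
[179.4 262.8] 26 [ 0.4373 -0.2574  0.055 ]
[257.9 273.9] 27 [ 0.5021 -0.3073  0.055 ]
[222.3 279.3] 30 [ 0.4661 -0.2943  0.055 ]
[178.4 282.2] 75 [ 0.4236 -0.2747  0.055 ]
[207.5 293.3] 45 [ 0.4433 -0.3002  0.055 ]
[181.8 299.6] 12 [ 0.4149 -0.293   0.055 ]
[271.3 317.7] 3 [ 0.4878 -0.358   0.055 ]
screws
[202.7 121.1] 860 [0.5421 0.0497 0.018 ]
[145. 132.] 173 [0.4807 0.0463 0.018 ]
[105.2 141.8] 348 [0.4371 0.0418 0.018 ]
[156.  142.2] 5 [0.4894 0.0351 0.018 ]
[213.7 167.7] 940 [0.5436 0.0026 0.018 ]
[160.3 154. ] 30 [0.4908 0.023  0.018 ]
[187.7 155.7] 45 [0.519  0.0179 0.018 ]
[129.5 166.1] 163 [0.4552 0.0148 0.018 ]
[ 91.9 176.7] 358 [0.4121 0.0087 0.018 ]
[166.  186.1] 162 [ 0.4884 -0.0104  0.018 ]
[112.2 170.2] 4 [0.4357 0.0128 0.018 ]
[142.4 179.2] 5 [ 4.651e-01 -3.000e-04  1.800e-02]
[144.4 184.2] 5 [ 0.4658 -0.0057  0.018 ]
[115.6 197.8] 662 [ 0.4306 -0.0164  0.018 ]
[146.4 188.6] 5 [ 0.4667 -0.0106  0.018 ]
```

View pics/c2.png

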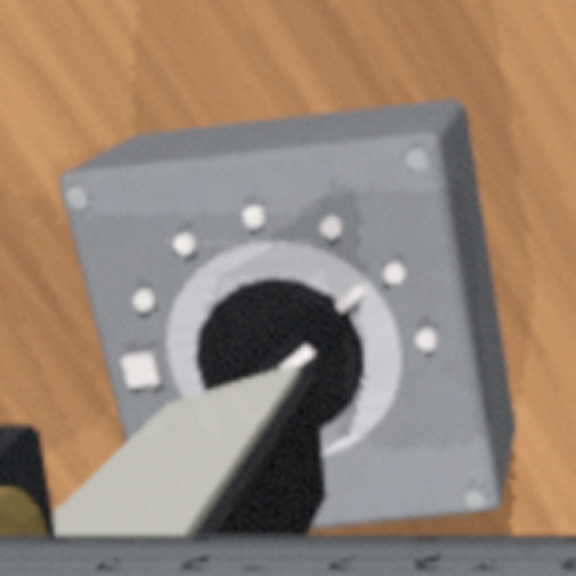

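```bash
python3 - <<'E'
from h import *
d=load("w3"); t=load("t1"); s=load("s1")
pts=np.array([[178.4,282.2],[179.4,262.8],[190.5,247.2],[209.7,239.6],[231.4,242.6],[249,255.5],[257.9,273.9]])
P=onz(d,pts,.055)[:,:2]
A=np.c_[2*P,np.ones(7)]; q=np.linalg.lstsq(A,(P**2).sum(1),rcond=None)[0]; c=q[:2]; r=np.sqrt(q[2]+c@c)
an=np.unwrap(np.arctan2(*(P-c).T[::-1])); print("centre",c,"r",r,"angles",an.round(3),"step",np.polyfit(range(7),an,1))
a0=np.polyfit(range(7),an,1)[1]
print("axis top px",proj(d,[*c,.089]),"flange px",proj(d,[*c,.063]))
for k in range(7):
    a=a0-k*np.pi/6; print(k,proj(d,[c[0]+.022*np.cos(a),c[1]+.022*np.sin(a),.089]).round(1), proj(t,[c[0]+.022*np.cos(a),c[1]+.022*np.sin(a),.089]).round(1))
print("axis in top",proj(t,[*c,.089]).round(1)," scene",proj(s,[*c,.089]).round(1))
C=lambda d,x,y,w,h,k:cv2.resize(d["image"][y:y+h,x:x+w],None,fx=k,fy=k,interpolation=cv2.INTER_CUBIC)
cv2.imwrite("pics/c3.png",np.hstack([C(t,394,263,60,60,6),C(s,150,255,60,60,6)]))
a=a0-5*np.pi/6; print("go",togo([*c,.20],a+np.pi/2))
for k in (3,4,5): print(k,togo([*c,.2],a0-k*np.pi/6+np.pi/2))
E
```

```text
centre [ 0.46288484 -0.2910534 ] r 0.042450822764992825 angles [ 2.746  2.22   1.704  1.181  0.656  0.131 -0.392] step [-0.52275505  2.74643764]
axis top px [[207.96819788 291.89380613]] flange px [[215.85168166 281.13726453]]
0 [[185.4 294.2]] [[423.9 301.7]]
1 [[185.9 283.3]] [[420.5 299. ]]
2 [[192.4 274.6]] [[419. 295.]]
3 [[203.2 270.5]] [[419.6 290.7]]
4 [[215.4 272.3]] [[422.2 287.4]]
5 [[225.4 279.3]] [[426.2 285.8]]
6 [[230.6 289.6]] [[430.5 286.5]]
axis in top [[427.2 294.1]]  scene [[178.3 279.4]]
go (array([-0.0626, -0.1032,  0.0452]), np.float64(0.9399), 'q7', np.float64(0.16))
3 (array([-0.0626, -0.1032,  0.0452]), np.float64(-0.1073), 'q7', np.float64(0.16))
4 (array([-0.0626, -0.1032,  0.0452]), np.float64(0.4163), 'q7', np.float64(0.16))
5 (array([-0.0626, -0.1032,  0.0452]), np.float64(0.9399), 'q7', np.float64(0.16))
```

View pics/c3.png

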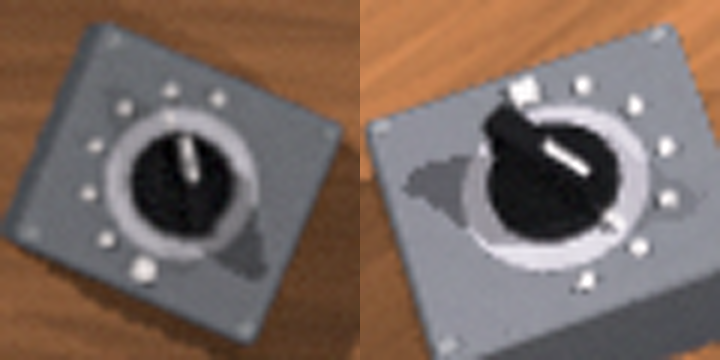

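Dial at click 5: in the top crop the white line runs from the axis (192,180) to about (185,140). That fits the prediction for 5, as does the wrist pixel (222,279). The circle fit gives r = 42.5 mm, which confirms the 55 mm height.

```bash
echo '[[-0.021, -0.0344, 0.015, 0, 1], [-0.021, -0.0344, 0.015, 0, 1], [-0.0206, -0.0344, 0.015, 0, 1], [0, 0, 0, 0.15, 1], [0, 0, 0, 0.15, 1], [0, 0, 0, 0.15, 1], [0, 0, 0, 0.15, 1], [0, 0, 0, 0.15, 1], [0, 0, 0, 0.15, 1], [0, 0, 0, 0.04, 1]]' | python3 nudge.py 30
echo '[[0, 0, 0, 0, 1], [0, 0, 0, 0, 1]]' | python3 nudge.py
python3 - <<'E'
from h import *
c=[.4629,-.2911]; a0=2.7464
print(togo([*c,.082],a0-5*np.pi/6+np.pi/2), arm.observe()["joints"].round(2))
shot("wrist","w4")
E
```

```text
clock: 3.9
position: [0.4639, -0.2899, 0.2002]
ee_rot: [-3.134, -0.198, -0.0]
force: [-0.3, 0.4, -0.1]
width: 0.997
gripper_force: 0.0
clock: 4.1
position: [0.4631, -0.291, 0.2003]
ee_rot: [-3.134, -0.205, -0.0]
force: [-1.1, 0.5, -0.0]
width: 1.004
gripper_force: 0.0
(array([-0.0002,  0.0002,  0.1183]), np.float64(0.0024), 'q7', np.float64(-0.54)) [-0.17  0.45  0.89  1.87 -0.41  1.01 -0.54]
```

```bash
echo '[[0, 0, 0.04, 0, 1], [0, 0, 0.04, 0, 1], [0, 0, 0.025, 0, 1], [0, 0, 0.013, 0, 1], [0, 0, 0, 0, 1], [0, 0, 0, 0, 0], [0, 0, 0, 0, 0], [0, 0, 0, 0, 0], [0, 0, 0, 0, 0], [0, 0, 0, 0, 0]]' | python3 nudge.py 30
echo '[[0, 0, 0, 0, 0], [0, 0, 0, 0, 0]]' | python3 nudge.py
```

```text
clock: 5.15
position: [0.4623, -0.2927, 0.083]
ee_rot: [3.135, 0.198, 0.001]
force: [0.7, -0.4, -0.4]
width: 0.616
gripper_force: 0.0
clock: 5.35
position: [0.462, -0.2926, 0.0826]
ee_rot: [-3.135, -0.197, -0.0]
force: [0.4, -0.5, -0.4]
width: 0.439
gripper_force: 0.0
```

```bash
echo '[[0, 0, 0, 0, 0], [0, 0, 0, 0, 0], [0, 0, 0, 0, 0], [0, 0, 0, 0, 0], [0, 0, 0, 0, 0], [0, 0, 0, 0, 0]]' | python3 nudge.py && echo '[[0, 0, 0, -0.15, 0], [0, 0, 0, -0.15, 0], [0, 0, 0, -0.15, 0], [0, 0, 0, -0.15, 0], [0, 0, 0, -0.15, 0], [0, 0, 0, -0.15, 0]]' | python3 nudge.py; python3 -c 'from h import *;print(togo([.4629,-.2911,.082],2.7464+np.pi/2),arm.observe()["joints"].round(2))'
```

```text
clock: 5.95
position: [0.4619, -0.2885, 0.0822]
ee_rot: [-3.128, -0.201, 0.002]
force: [-2.6, 14.0, 11.2]
width: 0.129
gripper_force: 30.0
clock: 6.55
position: [0.4625, -0.2895, 0.0823]
ee_rot: [-2.727, -1.551, -0.003]
force: [1.3, 9.7, 2.4]
width: 0.125
gripper_force: 30.0
(array([-0.0012,  0.0011,  0.0003]), np.float64(1.4293), 'q7', np.float64(0.29)) [ 0.11  0.54  0.49  1.97 -0.38  0.73  0.29]
```

```bash
echo '[[0, 0, 0, -0.15, 0], [0, 0, 0, -0.15, 0], [0, 0, 0, -0.15, 0], [0, 0, 0, -0.15, 0], [0, 0, 0, -0.15, 0], [0, 0, 0, -0.15, 0]]' | python3 nudge.py; echo '[[0, 0, 0, -0.15, 0], [0, 0, 0, -0.15, 0], [0, 0, 0, -0.15, 0], [0, 0, 0, -0.15, 0], [0, 0, 0, -0.15, 0], [0, 0, 0, -0.04, 0], [0, 0, 0, 0, 0], [0, 0, 0, 0, 0]]' | python3 nudge.py; python3 -c 'from h import *;print(togo([.4629,-.2911,.082],2.7464+np.pi/2),arm.observe()["joints"].round(2))'
```

```text
clock: 7.15
position: [0.4637, -0.2896, 0.0824]
ee_rot: [-1.783, -2.586, -0.005]
force: [5.7, 9.6, -3.0]
width: 0.128
gripper_force: 30.0
clock: 7.95
position: [0.4644, -0.2888, 0.0824]
ee_rot: [0.658, 3.07, 0.007]
force: [7.1, 12.0, -2.0]
width: 0.128
gripper_force: 30.0
(array([ 0.0004, -0.0027,  0.0003]), np.float64(-0.027), 'q7', np.float64(1.63)) [ 0.45  0.5   0.02  1.94 -0.02  0.7   1.63]
```

```bash
echo '[[0, 0, 0, 0, 0.45], [0, 0, 0, 0, 0.45], [0, 0, 0, 0, 0.45], [0, 0, 0, 0, 0.45], [0, 0, 0, 0, 0.45], [0, 0, -0.03, 0, 0.45], [0, 0, -0.05, 0, 0.45], [0, 0, -0.05, 0, 0.45], [0, 0, -0.04, 0, 0.45], [0, 0, 0, 0, 0.45]]' | python3 nudge.py
python3 - <<'E'
from h import *
d=shot("top","t2"); cv2.imwrite("pics/c4.png",cv2.resize(d["image"][250:340,370:490],None,fx=5,fy=5,interpolation=cv2.INTER_CUBIC))
print(togo([.55,-.017,.25]), togo([.464,-.2886,.25],2.7464+np.pi/2))
E
```

```text
clock: 8.95
position: [0.4644, -0.2943, 0.2586]
ee_rot: [0.663, 3.061, -0.004]
force: [1.3, -0.2, 0.1]
width: 0.452
gripper_force: 0.0
[0.0354 0.2878 0.0053] (array([0.0014, 0.0049, 0.0055]), np.float64(-0.0312), 'q7', np.float64(1.62))
```

```bash
echo '[[0.006, 0.048, 0, 0, 0.45], [0.006, 0.048, 0, 0, 0.45], [0.006, 0.048, 0, 0, 0.45], [0.006, 0.048, 0, 0, 0.45], [0.006, 0.048, 0, 0, 0.45], [0.006, 0.048, 0.005, 0, 0.45], [0, 0, 0, 0, 0.45], [0, 0, 0, 0, 0.45]]' | python3 nudge.py
python3 - <<'E'
from h import *
w=shot("wrist","w5"); t=shot("top","t3")
C=lambda d,x,y,w,h,k:cv2.resize(d["image"][y:y+h,x:x+w],None,fx=k,fy=k,interpolation=cv2.INTER_CUBIC)
cv2.imwrite("pics/c5.png",np.vstack([cv2.resize(w["image"][:300],(800,375)),np.hstack([C(load("t3"),394,263,60,45,5),C(load("w2"),30,70,240,108,2.08)])]))
print(w["s"]["position"])
E
```

```text
clock: 9.8
position: [0.5475, -0.0143, 0.2459]
ee_rot: [-0.659, -3.069, 0.001]
force: [-0.7, -0.2, -0.5]
width: 0.448
gripper_force: 0.0Traceback (most recent call last):
  File "<stdin>", line 4, in <module>
    return _nx.concatenate(arrs, 0, dtype=dtype, casting=casting)
           ~~~~~~~~~~~~~~~^^^^^^^^^^^^^^^^^^^^^^^^^^^^^^^^^^^^^^^
ValueError: all the input array dimensions except for the concatenation axis must match exactly, but along dimension 1, the array at index 0 has size 800 and the array at index 1 has size 799
```

```bash
python3 - <<'E'
from h import *
w=load("w5")
C=lambda d,x,y,w,h,W,H:cv2.resize(d["image"][y:y+h,x:x+w],(W,H),interpolation=cv2.INTER_CUBIC)
cv2.imwrite("pics/c5.png",np.vstack([C(w,0,0,640,300,640,300),np.hstack([C(load("t3"),394,263,60,60,240,240),C(load("w2"),30,70,240,144,400,240)])]))
E
```

```text
(no output)
```

View pics/c5.png

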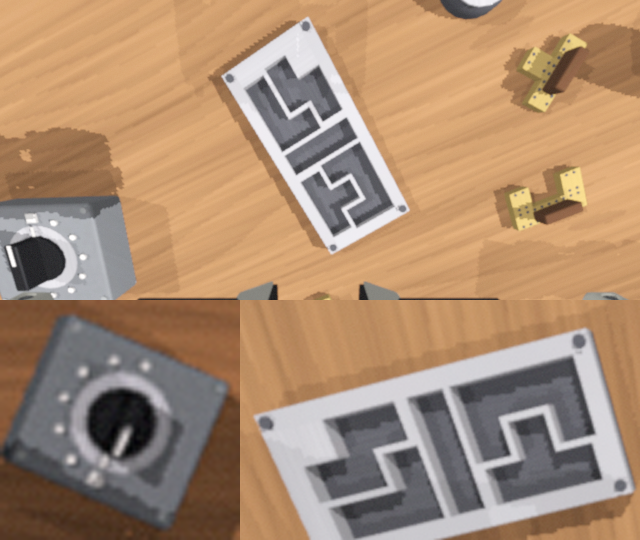

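The image confirms the dial at off (the top crop line points at the square), and w5 shows the holder's screws at (230,78), (305,27), (334,247) and (402,209). Now I'll triangulate the screws from w2 and w5 to get the holder pose and the camera's offset.

```bash
cat >> h.py <<'E'
def dot(d,uv,r=6):
    g=cv2.cvtColor(d["image"],cv2.COLOR_BGR2GRAY).astype(float)
    for _ in range(3):
        x,y=np.round(uv).astype(int); w=g[y-r:y+r+1,x-r:x+r+1]; w=np.clip(np.median(w)-20-w,0,None)
        Y,X=np.mgrid[y-r:y+r+1,x-r:x+r+1]; uv=np.array([(w*X).sum(),(w*Y).sum()])/w.sum()
    return uv
def square(P):
    "holder centre and yaw from the 4 screws in order (-x+y),(-x-y),(+x-y),(+x+y)"
    P=P[:,:2]; c=P.mean(0); v=(P[2]+P[3]-P[0]-P[1])/2; w=(P[0]+P[3]-P[1]-P[2])/2
    return c,np.arctan2(v[1],v[0]),np.arctan2(-w[0],w[1]),np.hypot(*v),np.hypot(*w)
E
python3 - <<'E'
from h import *
w2,w5=load("w2"),load("w5")
# order: T corner, U corner, S corner, L corner
a=[dot(w2,p) for p in [(258,181),(233,94),(46,144),(83,222)]]
b=[dot(w5,p) for p in [(334,247),(402,209),(305,27),(230,78)]]
print(np.round(a,1).tolist(),np.round(b,1).tolist())
for n,d,q in(("w2",w2,a),("w5",w5,b)):
    print(n,square(onz(d,q,.018)), onz(d,q,.018).round(4)[:,:2].tolist())
for p,q in zip(a,b): print(*tri([(w2,p),(w5,q)]))
# mount offset in tool axes (ox,oy) making both centres agree
R2,R5=[load(k)["cam_to_world"][:3,:3] for k in("w2","w5")]
E
```

```text
[[258.6, 183.7], [232.9, 94.3], [45.4, 143.6], [83.5, 226.2]] [[333.7, 248.4], [402.9, 208.6], [305.3, 25.8], [227.2, 78.6]]
w2 (array([0.48153305, 0.0138437 ]), np.float64(-3.0266001966055334), np.float64(-3.024256629749135), np.float64(0.2041036230499125), np.float64(0.09119924737222515)) [[0.5881, -0.0197], [0.5777, 0.0708], [0.3747, 0.0474], [0.3856, -0.0432]]
w5 (array([0.48204891, 0.0152643 ]), np.float64(-3.0191621265718327), np.float64(-3.0258749747997857), np.float64(0.2059079832343579), np.float64(0.08938071559829536)) [[0.5897, -0.0161], [0.5788, 0.0717], [0.375, 0.0476], [0.3847, -0.0422]]
[ 0.58875119 -0.01757541  0.02138323] 0.0018013096785526384
[0.5781484  0.07094448 0.02029885] 0.0004318762646795763
[0.3751461  0.04745144 0.01856838] 7.636749592768043e-05
[ 0.38427229 -0.04297234  0.01615166] 0.00048092234833738086
```

```bash
python3 - <<'E'
s=open("h.py").read()
s=s.replace('T@d["mount"]','T@np.array([[1,0,0,.0015],[0,1,0,-.0008],[0,0,1,0],[0,0,0,1]])@d["mount"]')
open("h.py","w").write(s)
E
echo '[[-0.0303, -0.0371, 0.024, 0, 0.6], [-0.0303, -0.0371, 0.024, 0, 0.6], [-0.0303, -0.0371, 0.024, 0, 0.6], [-0.0303, -0.0371, 0.024, 0, 0.6], [0, 0, 0, 0.15, 0.6], [0, 0, 0, 0.15, 0.6], [0, 0, 0, 0.15, 0.6], [0, 0, 0, 0.15, 0.6], [0, 0, 0, 0.15, 0.6], [0, 0, 0, 0.15, 0.6]]' | python3 nudge.py
echo '[[0, 0, 0, 0.15, 0.6], [0, 0, 0, 0.15, 0.6], [0, 0, 0, 0.15, 0.6], [0, 0, 0, 0.15, 0.6], [0, 0, 0, 0.15, 0.6], [0, 0, 0, 0.15, 0.6], [0, 0, 0, 0.15, 0.6], [0, 0, 0, 0.15, 0.6], [0, 0, 0, 0.15, 0.6], [0, 0, 0, 0.13, 0.6]]' | python3 nudge.py
echo '[[0, 0, 0, 0, 0.6], [0, 0, 0, 0, 0.6]]' | python3 nudge.py
python3 - <<'E'
from h import *
w=shot("wrist","w6"); cv2.imwrite("pics/c6.png",w["image"][:330])
print(arm.observe()["joints"].round(2), togo([.597,-.199,.15],-1.23))
E
```

```text
clock: 10.9
position: [0.5928, -0.1906, 0.1578]
ee_rot: [-1.945, -2.467, 0.001]
force: [0.3, -0.7, -0.4]
width: 0.602
gripper_force: 0.0
clock: 11.9
position: [0.5929, -0.1904, 0.1579]
ee_rot: [3.099, 0.511, -0.001]
force: [-0.6, 0.0, 0.7]
width: 0.601
gripper_force: 0.0
clock: 12.1
position: [0.5933, -0.1896, 0.1579]
ee_rot: [3.096, 0.528, -0.001]
force: [-0.6, -0.4, 0.1]
width: 0.605
gripper_force: 0.0
[-0.16  0.56  0.58  1.72 -0.36  0.97 -0.68] (array([0.0001, 0.0103, 0.0079]), np.float64(-0.0028), 'q7', np.float64(-0.68))
```

View pics/c6.png

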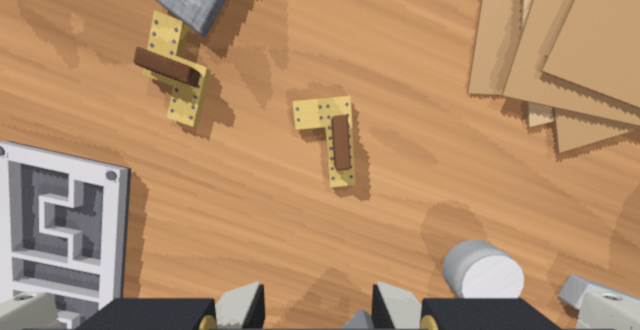

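The w6 view is nearly straight down on L: rib centre about (341,142), foot at upper left (310,112). S has its rib at (168,66) and lies close to the dauber head at (200,10).

```bash
cat >> h.py <<'E'
def rib(d,uv,win=60,z=.034):
    "rib near pixel uv: centre px, world point on z, world yaw of its long side, size in mm"
    x,y=np.round(uv).astype(int); im=d["image"]; hsv=cv2.cvtColor(im,cv2.COLOR_BGR2HSV)
    m=np.zeros(im.shape[:2],np.uint8); sl=(slice(max(y-win,0),y+win),slice(max(x-win,0),x+win))
    H,S,V=cv2.split(hsv[sl]); brass=((H>=19)&(H<=35)&(S>90)&(V>90)).astype(np.uint8)
    n,l,st,ce=cv2.connectedComponentsWithStats(cv2.morphologyEx(brass,cv2.MORPH_CLOSE,np.ones((3,3))))
    k=np.isin(l,[i for i in range(1,n) if st[i,4]>60]).astype(np.uint8)
    hull=np.zeros_like(k); cv2.fillConvexPoly(hull,cv2.convexHull(cv2.findNonZero(k)),1)
    hull=cv2.dilate(hull,np.ones((5,5)))
    r=((V<120)&(H<18)&(hull>0)).astype(np.uint8); r=cv2.morphologyEx(r,cv2.MORPH_OPEN,np.ones((3,3)))
    n,l,st,ce=cv2.connectedComponentsWithStats(r); i=1+np.argmax(st[1:,4]); c=cv2.findContours((l==i).astype(np.uint8),0,2)[0][0]
    box=cv2.boxPoints(cv2.minAreaRect(c))+[sl[1].start,sl[0].start]
    P=onz(d,box,z)[:,:2]; e=[P[1]-P[0],P[2]-P[1]]; L=[np.hypot(*v)*1e3 for v in e]; v=e[int(L[1]>L[0])]
    return box.mean(0),onz(d,box.mean(0),z)[0],np.arctan2(v[1],v[0])%np.pi,np.round(sorted(L),1),(H[r>0].mean(),V[r>0].mean()) ,k
E
python3 - <<'E'
from h import *
w=load("w6")
a=rib(w,(335,142)); print("L",a[:5])
b=rib(w,(172,68)); print("S",b[:5])
w3=load("w3"); c=rib(w3,(342,72),45); print("L w3",c[:5]); print("tri",tri([(w,a[0]),(w3,c[0])]))
im=w["image"]; print(im[142,341],im[175,340],im[115,315],im[150,380])
E
```

```text
L (array([318.5, 133.5]), array([ 0.67493333, -0.16344231,  0.034     ]), np.float64(1.9093051861219987), array([7.7, 8.1]), (np.float64(13.329896907216495), np.float64(111.64948453608247)))
S (array([170.26804018,  68.60309219]), array([ 0.68123146, -0.05075311,  0.034     ]), np.float64(1.5633040141077057), array([11.7, 41.4]), (np.float64(12.138643067846608), np.float64(100.25221238938053)))
L w3 (array([337. ,  62.5]), array([ 0.67109673, -0.16827744,  0.034     ]), np.float64(2.636757572309493), array([5.9, 7.4]), (np.float64(13.027972027972028), np.float64(98.87412587412588)))
tri (array([ 0.67561748, -0.1633222 ,  0.00162473]), np.float64(5.9125093680110646e-05))
[ 61  88 130] [ 97 161 188] [124 197 226] [106 155 204]
```

```bash
sed -i 's/(V<120)&(H<18)/(V<vmax)\&(H<18)/; s/def rib(d,uv,win=60,z=.034)/def rib(d,uv,win=60,z=.034,vmax=142)/' h.py
python3 - <<'E'
from h import *
w=load("w6"); w3=load("w3"); w2=load("w2")
for n,d,p,wn in(("L",w,(335,142),60),("L3",w3,(342,72),45),("S",w,(172,68),60),("S2",w2,(345,195),45)):
    for v in (120,142,150):
        try: a=rib(d,p,wn,vmax=v); print(n,v,a[0].round(1),a[1].round(4),a[2].round(3),a[3])
        except Exception as e: print(n,v,e)
for p in [(335,120),(348,165),(325,140),(358,150)]: print(p,w["image"][p[1],p[0]])
E
```

```text
L 120 [318.5 133.5] [ 0.6749 -0.1634  0.034 ] 1.909 [7.7 8.1]
L 142 [340.5 142.5] [ 0.6743 -0.1811  0.034 ] 0.418 [12.9 38.3]
L 150 [340.5 142.2] [ 0.6745 -0.181   0.034 ] 0.418 [12.9 38.8]
L3 120 [337.   62.5] [ 0.6711 -0.1683  0.034 ] 2.637 [5.9 7.4]
L3 142 [345.2  77.8] [ 0.6718 -0.1835  0.034 ] 0.41 [13.5 40.5]
L3 150 [345.4  77.5] [ 0.6721 -0.1834  0.034 ] 0.41 [13.5 41. ]
S 120 [170.3  68.6] [ 0.6812 -0.0508  0.034 ] 1.563 [11.7 41.4]
S 142 [170.4  68.4] [ 0.6814 -0.0508  0.034 ] 1.572 [11.8 41.3]
S 150 [170.4  68.3] [ 0.6815 -0.0508  0.034 ] 1.572 [12.  41.3]
S2 120 [346.5 198.6] [ 0.6796 -0.0441  0.034 ] 1.598 [10.8 41.4]
S2 142 [347.  198.8] [ 0.6801 -0.0444  0.034 ] 1.573 [11.9 42.1]
S2 150 [346.8 198.9] [ 0.68   -0.0445  0.034 ] 1.543 [12.4 42.1]
(335, 120) [ 65  92 131]
(348, 165) [ 63  87 124]
(325, 140) [ 68 105 139]
(358, 150) [ 76 111 153]
```

```bash
python3 - <<'E'
from h import *
print(tri([(load("w6"),(340.5,142.3)),(load("w3"),(345.3,77.6))]))
print(togo([.6742,-.1811,.034],.418+np.pi/2))
E
```

```text
(array([ 0.67453138, -0.1818034 ,  0.01778884]), np.float64(0.00032160550596437867))
(array([0.0789, 0.019 , 0.1239]), np.float64(-0.08), 'q7', np.float64(-0.68))
```

```bash
echo '[[0.04, 0.0095, 0.02, -0.04, 0.6], [0.0389, 0.0095, 0.02, -0.04, 0.6], [0, 0, 0, 0, 0.6], [0, 0, 0, 0, 0.6]]' | python3 nudge.py
python3 - <<'E'
from h import *
M=lambda d:(d["cam_to_world"].__setitem__((slice(0,3),3),d["cam_to_world"][:3,3]+d["cam_to_world"][:3,:3]@np.linalg.inv(np.array([[0,-.957,-.29],[1,0,0],[0,-.29,.957]]))@[.0015,-.0008,0]),d)[1]
w2,w3=M(load("w2")),M(load("w3"))
a=rib(w2,(352,299),30); print(a[0],a[1],a[3]); print(tri([(w2,a[0]),(w3,(345.3,77.6))]),tri([(w2,a[0]),(load("w6"),(340.5,142.3))]))
print(togo([.6742,-.1811,.034],.418+np.pi/2))
E
```

```text
clock: 12.55
position: [0.6743, -0.1789, 0.1167]
ee_rot: [-3.073, -0.651, 0.003]
force: [-0.7, -0.8, -0.7]
width: 0.599
gripper_force: 0.0
[350.50000429 311.50000334] [ 0.67137722 -0.17411591  0.034     ] [18.8 41.2]
(array([ 0.67269331, -0.18036772,  0.02300993]), np.float64(0.0008539261328141942)) (array([ 0.67337489, -0.18194519,  0.01970783]), np.float64(0.001382539546157042))
(array([-0.0008,  0.002 ,  0.0827]), np.float64(-0.0002), 'q7', np.float64(-0.65))
```

```bash
echo '[[-0.0008, 0.002, 0.03, 0, 0.6], [0, 0, 0.03, 0, 0.6], [0, 0, 0.016, 0, 0.6], [0, 0, 0.0055, 0, 0.6], [0, 0, 0, 0, 0.6]]' | python3 nudge.py
echo '[[0, 0, 0, 0, 0], [0, 0, 0, 0, 0], [0, 0, 0, 0, 0], [0, 0, 0, 0, 0], [0, 0, 0, 0, 0], [0, 0, 0, 0, 0], [0, 0, 0, 0, 0], [0, 0, 0, 0, 0]]' | python3 nudge.py 40
python3 -c 'from h import *;print(togo([.6742,-.1811,.034],.418+np.pi/2))'
```

```text
clock: 13.05
position: [0.6743, -0.1813, 0.0368]
ee_rot: [3.074, 0.648, -0.0]
force: [0.9, -0.1, -0.4]
width: 0.599
gripper_force: 0.0
clock: 13.85
position: [0.6746, -0.1805, 0.0364]
ee_rot: [-3.073, -0.649, 0.0]
force: [-1.2, 2.0, 2.2]
width: 0.129
gripper_force: 40.0
(array([-0.0006,  0.0004,  0.0024]), np.float64(-0.002), 'q7', np.float64(-0.61))
```

```bash
echo '[[0, 0, -0.03, 0, 0], [0, 0, -0.04, 0, 0], [0, 0, -0.04, 0, 0], [0, 0, 0, 0.1, 0], [0, 0, 0, 0.1, 0], [0, 0, 0, 0.1, 0], [0, 0, 0, 0, 0]]' | python3 nudge.py
python3 -c 'from h import *;print(togo([.41,.006,.15],-3.0245+np.pi/2))'
```

```text
clock: 14.55
position: [0.6744, -0.1808, 0.1459]
ee_rot: [3.136, 0.179, -0.001]
force: [0.2, 0.0, -2.6]
width: 0.128
gripper_force: 39.9
(array([-0.2414, -0.2157, -0.0039]), np.float64(-0.003), 'q7', np.float64(-0.91))
```

```bash
echo '[[-0.0345, -0.0308, 0, 0, 0], [-0.0345, -0.0308, 0, 0, 0], [-0.0345, -0.0308, 0, 0, 0], [-0.0345, -0.0308, 0, 0, 0], [-0.0345, -0.0308, 0, 0, 0], [-0.0345, -0.0308, 0, 0, 0], [-0.0345, -0.0308, 0, 0, 0], [0, 0, 0, 0, 0], [0, 0, 0, 0, 0]]' | python3 nudge.py
python3 - <<'E'
from h import *
w=shot("wrist","w7"); cv2.imwrite("pics/c7.png",w["image"][:420]); s=w["s"]; print(s["joints"].round(2),s["force"].round(1))
c,yw=np.array([.4807,.0153]),-3.0245
u,v=np.array([np.cos(yw),np.sin(yw)]),np.array([-np.sin(yw),np.cos(yw)])
print([proj(w,[*(c+sx*.102*u+sy*.0445*v),.018]).round(0)[0].tolist() for sx,sy in((-1,1),(-1,-1),(1,-1),(1,1))])
E
```

```text
clock: 15.45
position: [0.4094, 0.0063, 0.1467]
ee_rot: [-3.135, -0.19, -0.001]
force: [0.8, -0.6, -1.8]
width: 0.13
gripper_force: 39.9
[-0.75  0.25  0.73  2.23 -0.25  0.74 -1.3 ] [ 0.8 -0.6 -1.8]
[[381.0, -1.0], [250.0, -2.0], [263.0, 277.0], [367.0, 277.0]]
```

View pics/c7.png

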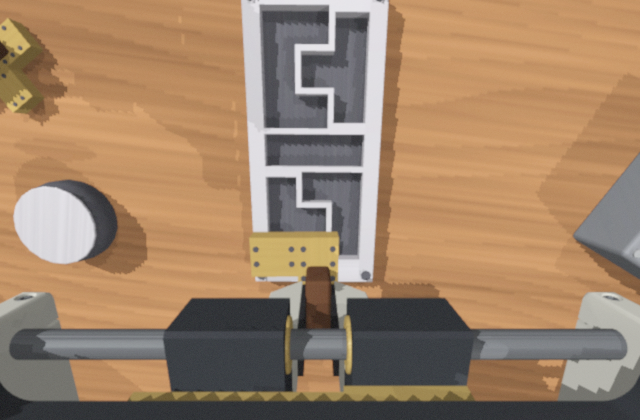

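The w7 picture shows the L block held correctly, with its foot at (295,255) forward-left, which matches the recess. The I-recess webs are at rows about 131 and 169, and the plate edges at columns about 250 and 380. Next I'll pin down the holder's centre and yaw from these edges.

```bash
python3 - <<'E'
from h import *
w=load("w7"); im=w["image"]; g=cv2.cvtColor(im,cv2.COLOR_BGR2GRAY).astype(float)
sat=cv2.cvtColor(im,cv2.COLOR_BGR2HSV)[...,1].astype(float)
print("col 350",g[122:180,350].astype(int).tolist()); print("col 285",g[122:180,285].astype(int).tolist())
# outer edges by saturation crossing
def cross(a,x,thr):  # first crossing between samples
    i=np.where(np.diff(np.sign(a-thr)))[0]; return [x[k]+(thr-a[k])/(a[k+1]-a[k]) for k in i]
rows=range(20,215,15); Lf=[];Rt=[]
for r in rows:
    cl=cross(sat[r,225:262],np.arange(225,262),60); cr=cross(sat[r,365:400],np.arange(365,400),60)
    Lf.append((cl[-1],r)); Rt.append((cr[0],r))
Lf=onz(w,Lf,.018)[:,:2]; Rt=onz(w,Rt,.018)[:,:2]
for n,q in(("L",Lf),("R",Rt)):
    p=np.polyfit(q[:,0],q[:,1],1); print(n,"y=",p,"resid",(q[:,1]-np.polyval(p,q[:,0])).std(),"yaw",np.arctan(p[0])-np.pi, "y at .48:",np.polyval(p,.48))
s=[dot(w,(366,275)),dot(w,(263,277))]; print(s,onz(w,s,.018))
print(w["cam_to_world"][:3,3])
E
```

```text
col 350 [141, 201, 223, 226, 225, 224, 225, 225, 224, 225, 226, 223, 182, 100, 73, 73, 73, 70, 69, 73, 66, 63, 72, 74, 80, 99, 109, 113, 116, 114, 112, 113, 106, 107, 103, 103, 101, 102, 102, 101, 102, 102, 101, 132, 182, 213, 223, 223, 222, 207, 154, 77, 62, 69, 66, 69, 71, 78]
col 285 [100, 101, 103, 102, 99, 121, 195, 221, 222, 223, 221, 202, 146, 83, 70, 69, 68, 68, 70, 67, 75, 88, 104, 111, 111, 112, 112, 111, 113, 112, 114, 113, 106, 102, 100, 103, 104, 102, 101, 102, 102, 99, 109, 151, 195, 214, 221, 220, 220, 221, 220, 222, 221, 220, 201, 148, 84, 71]
L y= [0.11345223 0.01251261] resid 4.4224965385987515e-05 yaw -3.0286234572525705 y at .48: 0.06696967958577578
R y= [ 0.11576606 -0.09017076] resid 5.633648576416804e-05 yaw -3.0263396338336035 y at .48: -0.034603053450536575
[array([365.5       , 275.45941176]), array([262.25571726, 278.87941788])] [[ 0.38617021 -0.03923346  0.018     ]
 [ 0.37231471  0.04795135  0.018     ]]
[0.48982031 0.01412962 0.2859199 ]
```

```bash
python3 - <<'E'
from h import *
def plate(d,x0,y0,x1,y1):
    hsv=cv2.cvtColor(d["image"],cv2.COLOR_BGR2HSV); m=((hsv[...,1]<60)&(hsv[...,2]>150)).astype(np.uint8)
    k=np.zeros_like(m); k[y0:y1,x0:x1]=m[y0:y1,x0:x1]
    c=max(cv2.findContours(k,0,cv2.CHAIN_APPROX_NONE)[0],key=cv2.contourArea)[:,0]
    P=onz(d,c,.018)[:,:2]; r=cv2.minAreaRect((P*1e4).astype(np.float32)); return np.array(r[0])/1e4,np.array(r[1])/10,r[2]
w5,w7,w2=load("w5"),load("w7"),load("w2")
print("w5 raw",plate(w5,180,5,430,270)); print("w2 raw",plate(w2,20,60,300,250))
p=onz(w7,[(285,149.45),(350,149.9)],.018)[:,:2]; print("w7 corr, x-centre line",p)
# intersection with midline
t=np.polyfit(p[:,1],p[:,0],1); x=.48
for _ in range(5): y=.01618+.1146*(x-.48); x=np.polyval(t,y)
print("w7 corrected centre",x,y)
for k in ("w2","w5","w7"): print(k,load(k)["cam_to_world"][:2,1])
E
```

```text
w5 raw (array([0.48157314, 0.01541297]), array([217.3935791 , 101.41571655]), 6.5957746505737305)
w2 raw (array([0.48220952, 0.01536696]), array([218.34360352, 101.22054443]), 6.5583176612854)
w7 corr, x-centre line [[ 0.4809568   0.03858   ]
 [ 0.48665593 -0.01076564]]
w7 corrected centre 0.48349757416957406 0.016580821987369758
w2 [-0.11280699 -0.94865757]
w5 [ 0.87396625 -0.39202534]
w7 [-0.94985595 -0.11632691]
```

```bash
sed -i 's/,.0015\],\[0,1,0,-.0008\]/,0],[0,1,0,0]/' h.py; grep -n 'mount"\]' h.py
python3 - <<'E'
from h import *
w=load("w7"); s=arm.observe(); M=R.from_rotvec(s["ee_rot"]).as_matrix()
w["cam_to_world"][:3,3]-=M@[.0015,-.0008,0]
hsv=cv2.cvtColor(w["image"],cv2.COLOR_BGR2HSV); m=((hsv[...,0]>=19)&(hsv[...,0]<=35)&(hsv[...,1]>90)&(hsv[...,2]>90)).astype(np.uint8)
k=np.zeros_like(m);k[215:292,235:350]=m[215:292,235:350]
c=max(cv2.findContours(k,0,cv2.CHAIN_APPROX_NONE)[0],key=cv2.contourArea)[:,0]
P=(onz(w,c,s["position"][2]-.0245)-s["position"])@M   # tool coords of contour
P=P[:,:2]*1e3
top=P[P[:,0]>P[:,0].max()-3]; 
r=cv2.minAreaRect(P[P[:,0]>12].astype(np.float32)); print("rect",r)
for n,q in(("far",P[(P[:,0]>P[:,0].max()-2.5)&(P[:,1]>-28)&(P[:,1]<5)]),):
    print(n,np.polyfit(q[:,1],q[:,0],1),q.mean(0))
q=P[(P[:,0]>18)&(P[:,0]<30)]; l=q[q[:,1]<-12]; rr=q[q[:,1]>-5]; print("left",np.polyfit(l[:,0],l[:,1],1),l.mean(0),"right",np.polyfit(rr[:,0],rr[:,1],1),rr.mean(0))
E
```

```text
8:        d["cam_to_world"]=T@np.array([[1,0,0,0],[0,1,0,0],[0,0,1,0],[0,0,0,1]])@d["mount"]
rect ((23.46885871887207, -10.618715286254883), (45.12102127075195, 22.59049415588379), 89.81175231933594)
far [1.42706410e-02 3.48545113e+01] [ 34.68910499 -11.59067353]
left [-1.51551851e-02 -3.25464850e+01] [ 24.12670437 -32.91212967] right [ 0.04032896 10.762936  ] [24.00432475 11.73100548]
```

```bash
cat >> h.py <<'E'
HC,HY=np.array([.4819,.0155]),-3.0268
SEAT=dict(t=(-.056,.026),u=(-.056,-.026),l=(.052,.026),s=(.056,-.014))
def seat(k,z): 
    c,s=np.cos(HY),np.sin(HY); x,y=SEAT[k]; return [HC[0]+c*x-s*y,HC[1]+s*x+c*y,z]
E
python3 -c 'from h import *;print(seat("l",.06),togo(seat("l",.06),HY+np.pi/2))'
```

```text
[np.float64(0.43322029356200603), np.float64(-0.016284999309591437), 0.06] (array([0.0198, 0.0243, 0.0869]), np.float64(0.0039), 'q7', np.float64(-1.3))
```

```bash
echo '[[0.01, 0.012, 0.02, 0.004, 0], [0.0098, 0.0123, 0.03, 0, 0], [0, 0, 0.03, 0, 0], [0, 0, 0, 0, 0], [0, 0, 0, 0, 0]]' | python3 nudge.py; python3 -c 'from h import *;print(togo(seat("l",.0425),HY+np.pi/2),arm.observe()["force"].round(1))'
```

```text
clock: 16.0
position: [0.4325, -0.0177, 0.0665]
ee_rot: [3.136, 0.173, -0.002]
force: [0.8, 0.6, -1.7]
width: 0.131
gripper_force: 39.9
(array([ 0.0009, -0.0014,  0.024 ]), np.float64(-0.0045), 'q7', np.float64(-1.05)) [ 0.8  0.6 -1.7]
```

```bash
echo '[[0.0009, -0.0014, 0, -0.004, 0], [0, 0, 0.008, 0, 0], [0, 0, 0.004, 0, 0], [0, 0, 0.004, 0, 0], [0, 0, 0.003, 0, 0], [0, 0, 0, 0, 0]]' | python3 nudge.py; python3 -c 'from h import *;print(togo(seat("l",.0425),HY+np.pi/2),arm.observe()["force"].round(1))'
```

```text
clock: 16.6
position: [0.4329, -0.015, 0.0471]
ee_rot: [3.136, 0.182, -0.001]
force: [-0.1, 0.4, -1.5]
width: 0.127
gripper_force: 39.9
(array([0.0002, 0.0013, 0.0046]), np.float64(0.0009), 'q7', np.float64(-1.01)) [-0.1  0.4 -1.5]
```

```bash
echo '[[0, 0.0006, 0.003, 0, 0], [0, 0, 0.0015, 0, 0], [0, 0, 0, 0, 0], [0, 0, 0, 0, 0]]' | python3 nudge.py; python3 -c 'from h import *;print(togo(seat("l",.0425),HY+np.pi/2),arm.observe()["force"].round(1))'
```

```text
clock: 17.0
position: [0.433, -0.0152, 0.0429]
ee_rot: [-3.136, -0.182, 0.0]
force: [0.8, 4.3, -5.5]
width: 0.123
gripper_force: 40.0
(array([0.0001, 0.0011, 0.0004]), np.float64(0.0013), 'q7', np.float64(-1.0)) [ 0.8  4.3 -5.5]
```

```bash
echo '[[0, 0, 0, 0, 0.42], [0, 0, 0, 0, 0.42], [0, 0, 0, 0, 0.42], [0, 0, 0, 0, 0.42], [0, 0, 0, 0, 0.42], [0, 0, -0.027, 0, 0.42], [0, 0, -0.04, 0, 0.5], [0, 0, -0.04, 0, 0.5]]' | python3 nudge.py 40
echo '[[0.0388, 0.024, 0, 0, 0.5], [0.0388, 0.024, 0, 0, 0.5], [0.0388, 0.024, 0, 0, 0.5], [0.0388, 0.024, 0, 0, 0.5], [0.0388, 0.024, 0, 0, 0.5], [0.0388, 0.024, 0, 0, 0.5], [0, 0, 0, -0.146, 0.5], [0, 0, 0, -0.146, 0.5], [0, 0, 0, -0.146, 0.5], [0, 0, 0, -0.146, 0.5]]' | python3 nudge.py
echo '[[0, 0, 0, -0.146, 0.5], [0, 0, 0, -0.146, 0.5], [0, 0, 0, -0.146, 0.5], [0, 0, 0, -0.146, 0.5], [0, 0, 0, -0.146, 0.5], [0, 0, 0, -0.146, 0.5], [0, 0, 0, 0, 0.5], [0, 0, 0, 0, 0.5]]' | python3 nudge.py
python3 - <<'E'
from h import *
w=shot("wrist","w8"); t=shot("top","t4")
a=rib(w,proj(w,[.681,-.051,.034])[0]); print([x for x in a[:4]])
cv2.imwrite("pics/c8.png",np.hstack([w["image"][:300,150:550],cv2.resize(t["image"][180:330,200:400],(400,300),interpolation=cv2.INTER_CUBIC)]))
print(w["s"]["joints"].round(2)); print(togo([*a[1][:2],.034],a[2]+np.pi/2))
E
```

```text
clock: 17.8
position: [0.4324, -0.0161, 0.1508]
ee_rot: [3.135, 0.18, -0.003]
force: [1.4, 1.0, 0.4]
width: 0.492
gripper_force: 0.0
clock: 18.8
position: [0.6808, -0.132, 0.1495]
ee_rot: [-2.948, -1.085, 0.001]
force: [0.5, -0.6, -0.4]
width: 0.496
gripper_force: 0.0
clock: 19.6
position: [0.6808, -0.1319, 0.1498]
ee_rot: [-2.221, -2.222, -0.0]
force: [-0.7, 0.0, 0.9]
width: 0.505
gripper_force: 0.0
[array([316.5, 125.5]), array([ 0.6805691 , -0.04497346,  0.034     ]), np.float64(1.5770925798426536), array([10.5, 38.4])]
[-0.05  0.63  0.27  1.51 -0.19  1.02  0.27]
(array([ 0.0868, -0.0002,  0.1158]), np.float64(-0.0048), 'q7', np.float64(0.27))
```

View pics/c8.png

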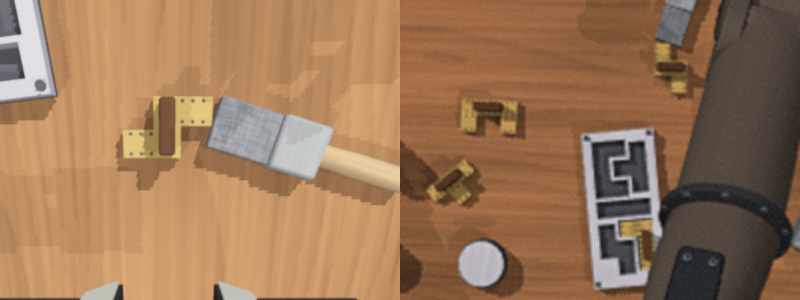

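L is seated, as the top view crop shows. S has its rib at about (167,125) in the crop, and the dauber head's corner is at (207,145), just clear of the block. I'll use a narrow opening.

```bash
echo '[[0.0434, 0, 0.02, -0.005, 0.25], [0.0434, 0, 0.02, 0, 0.25], [0, 0, 0.03, 0, 0.25], [0, 0, 0, 0, 0.25], [0, 0, 0, 0, 0.25]]' | python3 nudge.py
python3 -c 'from h import *
print(tri([(load("w6"),(170.4,68.4)),(load("w8"),(316.5,125.5))]))
print(togo([.6806,-.0450,.0355],1.5771+np.pi/2))'
```

```text
clock: 20.2
position: [0.6801, -0.0461, 0.0801]
ee_rot: [2.213, 2.23, -0.003]
force: [0.3, 0.1, 0.7]
width: 0.25
gripper_force: 0.0
(array([ 0.68126359, -0.04445099,  0.01953971]), np.float64(0.000772199819070561))
(array([0.0012, 0.0005, 0.0446]), np.float64(0.0014), 'q7', np.float64(0.17))
```

```bash
echo '[[0.001, 0.0003, 0.025, 0, 0.25], [0, 0, 0.012, 0, 0.25], [0, 0, 0.007, 0, 0.25], [0, 0, 0, 0, 0.25], [0, 0, 0, 0, 0], [0, 0, 0, 0, 0], [0, 0, 0, 0, 0], [0, 0, 0, 0, 0], [0, 0, 0, 0, 0]]' | python3 nudge.py 40
python3 -c 'from h import *;print(togo([.6806,-.0450,.0355],1.5771+np.pi/2))'
echo '[[0, 0, -0.03, 0, 0], [0, 0, -0.04, 0, 0], [0, 0, -0.045, 0, 0], [0, 0, 0, 0, 0]]' | python3 nudge.py
python3 -c 'from h import *;print(togo([.488,-.07,.15],HY+np.pi))'
```

```text
clock: 21.1
position: [0.681, -0.0442, 0.0369]
ee_rot: [2.21, 2.232, 0.001]
force: [-1.0, -0.0, 6.5]
width: 0.126
gripper_force: 40.0
(array([-0.0008, -0.0004,  0.0014]), np.float64(0.0034), 'q7', np.float64(0.18))
clock: 21.5
position: [0.6843, -0.0444, 0.1578]
ee_rot: [2.205, 2.227, 0.012]
force: [1.4, -0.7, -2.0]
width: 0.128
gripper_force: 40.0
(array([-0.0237, -0.1966,  0.0057]), np.float64(-0.105), 'q7', np.float64(0.15))
```

```bash
python3 - <<'E'
from h import *
print(seat("s",.1),togo(seat("s",.1),HY+np.pi))
E
echo '[[-0.0, -0.05, 0, 0, 0], [0, -0.05, 0, 0, 0], [0, -0.05, 0, 0, 0], [0, -0.05, 0, 0, 0], [0, -0.03, 0, -0.1, 0], [0, 0, 0.02, 0, 0], [0, 0, 0.02, 0, 0], [0, 0, 0, 0, 0], [0, 0, 0, 0, 0]]' | python3 nudge.py
python3 - <<'E'
from h import *
w=shot("wrist","w9"); s=w["s"]; M=R.from_rotvec(s["ee_rot"]).as_matrix()
print(togo(seat("s",.06),HY+np.pi),s["joints"].round(2))
hsv=cv2.cvtColor(w["image"],cv2.COLOR_BGR2HSV); m=((hsv[...,0]>=19)&(hsv[...,0]<=35)&(hsv[...,1]>90)&(hsv[...,2]>90)).astype(np.uint8)
k=np.zeros_like(m);k[180:292,220:430]=m[180:292,220:430]
c=max(cv2.findContours(k,0,cv2.CHAIN_APPROX_NONE)[0],key=cv2.contourArea)[:,0]
P=((onz(w,c,s["position"][2]-.025)-s["position"])@M)[:,:2]*1e3
q=P[P[:,0]>P[:,0].max()-2.5]; print("far",np.polyfit(q[:,1],q[:,0],1),q.mean(0),"y range",P[P[:,0]>15][:,1].min(),P[P[:,0]>15][:,1].max())
E
```

```text
[np.float64(0.4246649909774685), np.float64(0.022993580065011794), 0.1] (array([ 0.0699, -0.2596,  0.055 ]), np.float64(-0.105), 'q7', np.float64(0.15))
clock: 22.4
position: [0.4504, -0.0462, 0.1109]
ee_rot: [-2.096, -2.339, 0.001]
force: [1.0, 0.5, -1.5]
width: 0.127
gripper_force: 40.0
(array([ 0.0718, -0.0185,  0.0513]), np.float64(-0.0051), 'q7', np.float64(0.23)) [-0.21  0.34  0.24  2.15 -0.13  0.67  0.23]
far [-4.24079517e-03  2.48877410e+01] [24.83816859 11.68941507] y range -10.049221803723409 34.857142880274864
```

```bash
echo '[[0.035, -0.009, 0.015, -0.005, 0], [0.0348, -0.0095, 0.015, 0, 0], [0, 0, 0.013, 0, 0], [0, 0, 0, 0, 0], [0, 0, 0, 0, 0]]' | python3 nudge.py; python3 -c 'from h import *;print(togo(seat("s",.0428),HY+np.pi),arm.observe()["force"].round(1))'
```

```text
clock: 22.95
position: [0.4252, 0.0207, 0.0686]
ee_rot: [2.09, 2.344, 0.001]
force: [0.8, -0.3, -1.3]
width: 0.125
gripper_force: 40.0
(array([ 0.0024, -0.0003,  0.0258]), np.float64(-0.0004), 'q7', np.float64(0.1)) [ 0.8 -0.3 -1.3]
```

```bash
echo '[[0.0004, 0, 0.008, 0, 0], [0, 0, 0.004, 0, 0], [0, 0, 0.004, 0, 0], [0, 0, 0.003, 0, 0], [0, 0, 0, 0, 0]]' | python3 nudge.py; python3 -c 'from h import *;print(togo(seat("s",.0428),HY+np.pi),arm.observe()["force"].round(1))'
```

```text
clock: 23.45
position: [0.4244, 0.0216, 0.0507]
ee_rot: [-2.091, -2.344, -0.003]
force: [-11.3, 2.4, 44.6]
width: 0.131
gripper_force: 40.1
(array([0.0014, 0.0004, 0.0079]), np.float64(-0.0008), 'q7', np.float64(0.11)) [-11.3   2.4  44.6]
```

```bash
echo '[[0, 0, -0.008, 0, 0], [0, 0, -0.012, 0, 0], [0, 0, 0, 0, 0], [0, 0, 0, 0, 0]]' | python3 nudge.py
python3 - <<'E'
from h import *
w=shot("wrist","w10"); print(w["s"]["force"].round(1),togo(seat("s",.0428),HY+np.pi))
cv2.imwrite("pics/c10.png",np.vstack([cv2.resize(w["image"][100:300,180:480],(750,500),interpolation=cv2.INTER_CUBIC)]))
E
```

```text
clock: 23.85
position: [0.4246, 0.0213, 0.0689]
ee_rot: [2.09, 2.345, 0.001]
force: [-0.1, -0.0, -1.6]
width: 0.128
gripper_force: 39.9
[-0.1 -0.  -1.6] (array([0.0016, 0.0005, 0.0258]), np.float64(-0.0001), 'q7', np.float64(0.1))
```

View pics/c10.png

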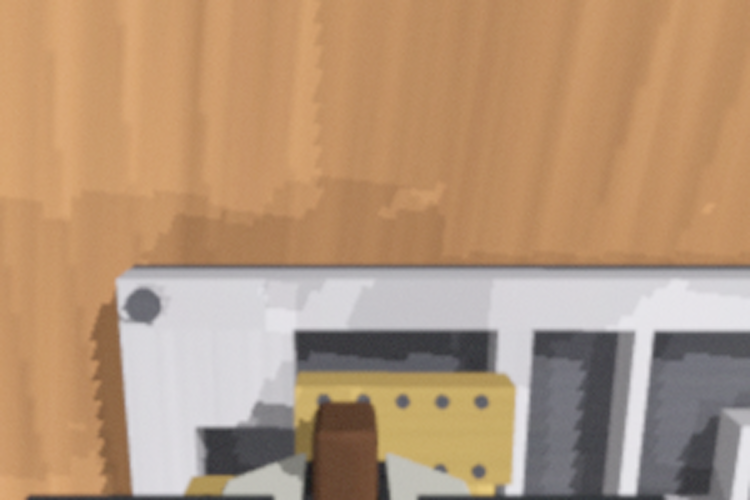

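Crop c10: the recess' back wall is at row 330, its right edge at column 497 and left edge at 296. The block's side-face bottom edge is at row 373, and the plate top edge is at row 387. My earlier far-edge readings used the wrong edge. Next I'll measure the gaps directly.

```bash
python3 - <<'E'
from h import *
w=load("w10"); s=arm.observe(); M=R.from_rotvec(s["ee_rot"]).as_matrix()
f=lambda u,v,z:(((onz(w,[180+u/2.5,100+v/2.5],z)[0]-s["position"])@M)*1e3).round(2)
zb=s["position"][2]-.0369
print("recess back wall",f(400,330,.018),"right",f(497,345,.018),"left",f(296,345,.018))
print("block bottom far edge",f(400,373,zb),"L",f(297,373,zb),"R",f(512,373,zb)); print("block top edge",f(400,387,zb+.012),f(297,387,zb+.012),f(514,387,zb+.012))
print("block right at 480",f(512,480,zb+.012),"left part outer",f(190,485,zb+.012),"recess left part outer",f(201,440,.018),f(250,430,.018))
E
```

```text
recess back wall [25.52 13.81 50.58] right [21.9  36.58 50.58] left [ 21.87 -10.45  50.58]
block bottom far edge [19.4  13.07 36.9 ] L [19.38 -9.52 36.9 ] R [19.41 37.64 36.9 ]
block top edge [20.22 12.3  24.9 ] [20.21 -8.86 24.9 ] [20.24 35.72 24.9 ]
block right at 480 [-0.63 36.53 24.9 ] left part outer [ -1.84 -32.    24.9 ] recess left part outer [ -2.06 -33.85  50.59] [  0.55 -21.9   50.59]
```

```bash
echo '[[0.004, -0.0004, 0.004, 0, 0], [0, 0, 0.006, 0, 0], [0, 0, 0.003, 0, 0], [0, 0, 0, 0, 0]]' | python3 nudge.py; python3 -c 'from h import *;print(togo(seat("s",.0428),HY+np.pi),arm.observe()["force"].round(1))'
```

```text
clock: 24.3
position: [0.423, 0.0253, 0.0551]
ee_rot: [-2.09, -2.345, 0.002]
force: [0.4, -0.9, -2.8]
width: 0.13
gripper_force: 39.9
(array([-0.0025,  0.0014,  0.0123]), np.float64(0.0002), 'q7', np.float64(0.1)) [ 0.4 -0.9 -2.8]
```

```bash
echo '[[0, 0.0009, 0.001, 0, 0], [0, 0, 0.002, 0, 0], [0, 0, 0.002, 0, 0], [0, 0, 0, 0, 0]]' | python3 nudge.py; python3 -c 'from h import *;print(togo(seat("s",.0428),HY+np.pi),arm.observe()["force"].round(1))'
```

```text
clock: 24.7
position: [0.4243, 0.0254, 0.0507]
ee_rot: [-2.09, -2.345, 0.0]
force: [-0.5, -0.7, -2.2]
width: 0.127
gripper_force: 39.9
(array([-0.0025,  0.0001,  0.0079]), np.float64(0.0001), 'q7', np.float64(0.1)) [-0.5 -0.7 -2.2]
```

In the recess with no force. Continuing down, then release.

```bash
echo '[[0, 0, 0.003, 0, 0], [0, 0, 0.003, 0, 0], [0, 0, 0.0015, 0, 0], [0, 0, 0, 0, 0], [0, 0, 0, 0, 0]]' | python3 nudge.py; echo '[[0, 0, 0, 0, 0.4], [0, 0, 0, 0, 0.4], [0, 0, 0, 0, 0.4], [0, 0, 0, 0, 0.4], [0, 0, -0.02, 0, 0.4], [0, 0, -0.04, 0, 0.4], [0, 0, -0.045, 0, 0.5], [0, 0, 0, 0, 0.5]]' | python3 nudge.py; python3 -c 'from h import *;print(togo([.55,.25,.15]),arm.observe()["joints"].round(2))'
```

```text
clock: 25.2
position: [0.4243, 0.0254, 0.0434]
ee_rot: [-2.09, -2.345, 0.0]
force: [0.9, 0.4, -1.6]
width: 0.124
gripper_force: 39.9
clock: 26.0
position: [0.4273, 0.0258, 0.153]
ee_rot: [2.087, 2.342, 0.011]
force: [1.3, 0.1, -0.3]
width: 0.487
gripper_force: 0.0
[0.2087 0.1475 0.0044] [-0.4   0.23  0.26  2.17 -0.09  0.75  0.03]
```

```bash
echo '[[0.0282, 0.0292, 0, 0, 0.5], [0.0282, 0.0292, 0, 0, 0.5], [0.0282, 0.0292, 0, 0, 0.5], [0.0282, 0.0292, 0, 0, 0.5], [0.0282, 0.0292, 0, 0, 0.5], [0, 0, 0, -0.138, 0.5], [0, 0, 0, -0.138, 0.5], [0, 0, 0, -0.138, 0.5], [0, 0, 0, 0, 0.5], [0, 0, 0, 0, 0.5]]' | python3 nudge.py
python3 - <<'E'
from h import *
w=shot("wrist","w11"); t=shot("top","t5")
cv2.imwrite("pics/c11.png",np.hstack([w["image"][:300,150:550],cv2.resize(t["image"][180:330,200:400],(400,300),interpolation=cv2.INTER_CUBIC)]))
for z in (.516,):
  a=rib(w,proj(w,[.516,.252,.034])[0]); print(a[:4]); print(togo([*a[1][:2],.0365],a[2]+np.pi/2))
print(proj(w,[.516,.252,.034]),proj(w,[.64,.222,.034]))
E
```

```text
clock: 27.0
position: [0.5531, 0.1821, 0.1481]
ee_rot: [-1.569, -2.721, 0.0]
force: [0.5, -0.7, 0.0]
width: 0.502
gripper_force: 0.0
(array([326.45234394, 125.19494724]), array([0.51424074, 0.26015257, 0.034     ]), np.float64(2.2750774195097647), array([12.8, 38.7]))
(array([0.087 , 0.0055, 0.1118]), np.float64(-0.1787), 'q7', np.float64(0.18))
[[322.78120985 136.94680671]] [[439.00671641 253.91705291]]
```

View pics/c11.png

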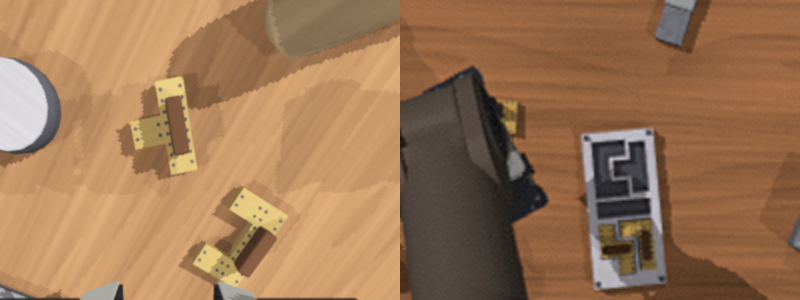

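```bash
echo '[[0.0435, 0.0028, 0.03, 0, 0.5], [0.0435, 0.0027, 0.03, 0, 0.5], [0, 0, 0, -0.09, 0.5], [0, 0, 0, -0.089, 0.5], [0, 0, 0, 0, 0.5], [0, 0, 0, 0, 0.5]]' | python3 nudge.py
python3 -c 'from h import *
print(togo([.5142,.2602,.0365],2.2751+np.pi/2))'
```

```text
clock: 27.7
position: [0.5165, 0.2557, 0.0919]
ee_rot: [1.32, 2.851, 0.0]
force: [0.3, 0.7, 0.6]
width: 0.501
gripper_force: 0.0
(array([0.0049, 0.0011, 0.0554]), np.float64(-0.0006), 'q7', np.float64(0.18))
```

```bash
echo '[[0.0049, 0.0011, 0.02, 0, 0.5], [0, 0, 0.02, 0, 0.5], [0, 0, 0.01, 0, 0.5], [0, 0, 0.0055, 0, 0.5], [0, 0, 0, 0, 0.3], [0, 0, 0, 0, 0]]' | python3 nudge.py 40
echo '[[0, 0, 0, 0, 0], [0, 0, 0, 0, 0], [0, 0, 0, 0, 0], [0, 0, 0, 0, 0], [0, 0, 0, 0, 0]]' | python3 nudge.py 40
python3 -c 'from h import *
print(togo([.5142,.2602,.0365],2.2751+np.pi/2))'
```

```text
clock: 28.3
position: [0.5144, 0.2604, 0.0368]
ee_rot: [1.315, 2.853, 0.001]
force: [0.0, 0.1, -0.3]
width: 0.377
gripper_force: 0.0
clock: 28.8
position: [0.5144, 0.2606, 0.0368]
ee_rot: [1.313, 2.853, 0.002]
force: [0.7, -0.5, 5.7]
width: 0.121
gripper_force: 40.0
(array([-0.0002, -0.0004,  0.0003]), np.float64(0.0036), 'q7', np.float64(0.18))
```

```bash
echo '[[0, 0, -0.03, 0, 0], [0, 0, -0.04, 0, 0], [0, 0, -0.04, 0, 0], [0, 0, 0, 0.15, 0], [0, 0, 0, 0.15, 0], [0, 0, 0, 0.15, 0], [0, 0, 0, 0.15, 0], [0, 0, 0, 0.15, 0], [0, 0, 0, 0.15, 0], [0, 0, 0, 0.15, 0]]' | python3 nudge.py
echo '[[0, 0, 0, 0.15, 0], [0, 0, 0, 0.15, 0], [0, 0, 0, 0.15, 0], [0, 0, 0, 0.15, 0], [0, 0, 0, 0.15, 0], [0, 0, 0, 0.15, 0], [0, 0, 0, 0.15, 0], [0, 0, 0, 0.06, 0], [0, 0, 0, 0, 0]]' | python3 nudge.py
python3 -c 'from h import *;print(seat("t",.07),togo(seat("t",.07),HY+np.pi/2),arm.observe()["joints"].round(2))'
```

```text
clock: 29.8
position: [0.5132, 0.26, 0.1456]
ee_rot: [-2.573, -1.803, 0.002]
force: [0.4, -0.7, -1.9]
width: 0.127
gripper_force: 40.0
clock: 30.7
position: [0.5132, 0.2603, 0.1456]
ee_rot: [3.135, 0.186, -0.002]
force: [-0.0, 0.2, -1.8]
width: 0.129
gripper_force: 40.0
[np.float64(0.5405094975315643), np.float64(-0.003914602728296041), 0.07] (array([-0.0039,  0.2655,  0.0758]), np.float64(0.0034), 'q7', np.float64(-1.65)) [-1.    0.51  0.62  1.85 -0.37  0.9  -1.65]
```

```bash
echo '[[0, 0.045, 0, 0.003, 0], [0, 0.045, 0, 0, 0], [0, 0.045, 0, 0, 0], [0, 0.045, 0, 0, 0], [0, 0.045, 0.02, 0, 0], [-0.0039, 0.0405, 0.02, 0, 0], [0, 0, 0.035, 0, 0], [0, 0, 0, 0, 0], [0, 0, 0, 0, 0]]' | python3 nudge.py
python3 - <<'E'
from h import *
w=shot("wrist","w12"); print(w["s"]["force"].round(1),togo(seat("t",.0428),HY+np.pi/2))
cv2.imwrite("pics/c12.png",cv2.resize(w["image"][100:300,180:480],(750,500),interpolation=cv2.INTER_CUBIC))
E
```

```text
clock: 31.6
position: [0.5403, -0.0034, 0.0711]
ee_rot: [-3.136, -0.184, 0.003]
force: [-0.6, 0.9, -1.3]
width: 0.126
gripper_force: 40.0
[-0.6  0.9 -1.3] (array([-0.0008,  0.0009,  0.0291]), np.float64(0.0031), 'q7', np.float64(-1.11))
```

View pics/c12.png

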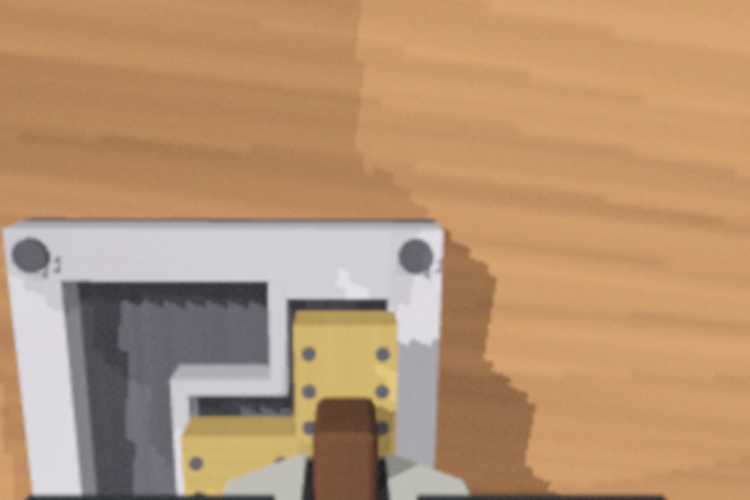

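Crop c12: the T recess' back wall is at row 300, columns 288 to 387. The block's bottom front edge is at row 311, and its top front edge is near row 322, columns 294 to 397.

```bash
python3 - <<'E'
from h import *
w=load("w12"); s=arm.observe(); M=R.from_rotvec(s["ee_rot"]).as_matrix()
c=cv2.imread("pics/c12.png"); print("col 340",[ (r,c[r,340].tolist()) for r in range(290,336,4)])
print("row 325 left",[(x,c[340,x].tolist()) for x in (286,290,292,294,296,300)],"right",[(x,c[340,x].tolist()) for x in(384,388,392,396,400)])
f=lambda u,v,z:(((onz(w,[180+u/2.5,100+v/2.5],z)[0]-s["position"])@M)*1e3).round(2)
zb=s["position"][2]-.0368
print("recess wall",f(340,300,.018),"L",f(288,310,.018),"R",f(387,310,.018))
print("block bottom far",f(340,311,zb),"top far",f(340,323,zb+.012),"L",f(294,340,zb+.012),"R",f(397,340,zb+.012))
E
```

```text
col 340 [(290, [211, 207, 208]), (294, [211, 208, 209]), (298, [175, 171, 173]), (302, [78, 73, 72]), (306, [74, 72, 71]), (310, [84, 114, 130]), (314, [90, 154, 180]), (318, [90, 152, 179]), (322, [92, 154, 181]), (326, [107, 174, 202]), (330, [112, 183, 210]), (334, [111, 181, 209])]
row 325 left [(286, [169, 166, 168]), (290, [94, 92, 98]), (292, [88, 119, 138]), (294, [101, 166, 195]), (296, [110, 180, 208]), (300, [111, 182, 209])] right [(384, [112, 183, 209]), (388, [113, 183, 210]), (392, [109, 181, 209]), (396, [143, 187, 208]), (400, [211, 208, 213])]
recess wall [34.41  1.94 53.91] L [ 32.01 -10.22  53.92] R [32.01 12.92 53.9 ]
block bottom far [35.95  2.03 36.8 ] top far [36.42  2.1  24.8 ] L [32.9  -7.13 24.81] R [32.91 13.52 24.8 ]
```

```bash
python3 - <<'E'
from h import *
w=load("w12"); s=arm.observe(); M=R.from_rotvec(s["ee_rot"]).as_matrix(); zt=s["position"][2]-.0248
g=w["image"].astype(float); hsv=cv2.cvtColor(w["image"],cv2.COLOR_BGR2HSV)
T=lambda u,v,z:((onz(w,[u,v],z)[0]-s["position"])@M)*1e3
# right edge of brass: saturation falling through 70, per row
Rr=[]; Lr=[]
for r in range(231,280,4):
    a=hsv[r,325:352,1].astype(float); i=np.where((a[:-1]>75)&(a[1:]<=75))[0]
    if len(i): k=i[-1]; Rr.append(T(325+k+(a[k]-75)/(a[k]-a[k+1]),r,zt)[:2])
for r in range(230,264,4):
    a=hsv[r,288:305,1].astype(float); i=np.where((a[:-1]<75)&(a[1:]>=75))[0]
    if len(i): k=i[0]; Lr.append(T(288+k+(75-a[k])/(a[k+1]-a[k]),r,zt)[:2])
for n,q in(("R",Rr),("L",Lr)): q=np.array(q); print(n,q.round(1).tolist(),np.polyfit(q[:,0],q[:,1],1))
E
```

```text
R [[35.5, 13.1], [33.4, 13.2], [31.3, 13.3], [29.2, 13.3], [27.1, 13.3], [25.0, 13.4], [22.8, 13.3], [20.7, 13.3], [18.5, 13.3], [16.3, 13.2], [14.1, 13.2], [11.9, 13.2], [9.6, 13.3]] [-9.87714025e-04  1.32838427e+01]
L [[36.0, -7.6], [33.9, -7.7], [31.9, -7.7], [29.8, -7.7], [27.7, -7.7], [25.5, -7.8], [23.4, -7.8], [21.2, -7.8], [19.0, -7.8]] [ 0.01044167 -8.031413  ]
```

```bash
sed -i 's/HC,HY=np.array(\[.4819,.0155\])/HC,HY=np.array([.4819,.0176])/' h.py
echo '[[-0.0027, -0.0014, 0.006, 0.003, 0], [0, 0, 0.006, 0, 0], [0, 0, 0.003, 0, 0], [0, 0, 0, 0, 0]]' | python3 nudge.py; python3 -c 'from h import *;print(togo(seat("t",.0428),HY+np.pi/2),arm.observe()["force"].round(1))'
```

```text
clock: 32.05
position: [0.5378, -0.0024, 0.056]
ee_rot: [-3.136, -0.178, 0.001]
force: [-0.5, -0.3, -3.3]
width: 0.129
gripper_force: 40.0
(array([ 0.0028, -0.0002,  0.0132]), np.float64(-0.0013), 'q7', np.float64(-1.09)) [-0.5 -0.3 -3.3]
```

```bash
echo '[[0.0003, 0, 0.002, 0, 0], [0, 0, 0.002, 0, 0], [0, 0, 0.002, 0, 0], [0, 0, 0, 0, 0]]' | python3 nudge.py; python3 -c 'from h import *;print(togo(seat("t",.0428),HY+np.pi/2),arm.observe()["force"].round(1))'
```

```text
clock: 32.45
position: [0.5382, -0.0028, 0.05]
ee_rot: [3.137, 0.177, -0.001]
force: [0.6, 0.5, -2.7]
width: 0.127
gripper_force: 40.0
(array([ 0.0025, -0.0007,  0.0072]), np.float64(-0.0022), 'q7', np.float64(-1.09)) [ 0.6  0.5 -2.7]
```

```bash
echo '[[0, 0, 0.003, 0, 0], [0, 0, 0.003, 0, 0], [0, 0, 0.001, 0, 0], [0, 0, 0, 0, 0]]' | python3 nudge.py; echo '[[0, 0, 0, 0, 0.4], [0, 0, 0, 0, 0.4], [0, 0, 0, 0, 0.4], [0, 0, 0, 0, 0.4], [0, 0, -0.02, 0, 0.4], [0, 0, -0.04, 0, 0.4], [0, 0, -0.05, 0, 0.5], [0, 0, 0, 0, 0.5]]' | python3 nudge.py
python3 - <<'E'
from h import *
w=load("w11"); a=rib(w,(390,240),50); print(a[:4])
t=shot("top","t6"); m=rib(t,(240,227),25); print("top",m[:4])
print(arm.observe()["joints"].round(2))
E
```

```text
clock: 32.85
position: [0.5382, -0.0027, 0.043]
ee_rot: [-3.137, -0.177, 0.001]
force: [0.2, 0.3, -2.3]
width: 0.126
gripper_force: 40.0
clock: 33.65
position: [0.5417, -0.0034, 0.1588]
ee_rot: [-3.136, -0.176, -0.014]
force: [0.7, -0.2, -0.2]
width: 0.49
gripper_force: 0.0
(array([403.19731236, 251.41622162]), array([0.61435175, 0.20952244, 0.034     ]), np.float64(1.534776660322001), array([16.8, 39.9]))
top (array([243.5, 242. ]), array([0.59267845, 0.20860975, 0.034     ]), np.float64(1.594604828077824), array([27.7, 30.5]))
[-0.57  0.44  0.65  1.93 -0.35  0.87 -1.2 ]
```

```bash
echo '[[0.0273, -0.0418, 0.003, 0, 0.5], [0.0273, -0.0418, 0.003, 0, 0.5], [0.0273, -0.0418, 0.002, 0, 0.5], [0, 0, 0, -0.142, 0.5], [0, 0, 0, -0.142, 0.5], [0, 0, 0, -0.142, 0.5], [0, 0, 0, -0.142, 0.5], [0, 0, 0, -0.142, 0.5], [0, 0, 0, -0.142, 0.5], [0, 0, 0, -0.142, 0.5]]' | python3 nudge.py
echo '[[0, 0, 0, -0.142, 0.5], [0, 0, 0, -0.142, 0.5], [0, 0, 0, -0.142, 0.5], [0, 0, 0, 0, 0.5], [0, 0, 0, 0, 0.5]]' | python3 nudge.py
python3 - <<'E'
from h import *
w=shot("wrist","w13"); t=shot("top","t7")
a=rib(w,proj(w,[.612,.211,.034])[0],75); print(a[:4]); print(togo([*a[1][:2],.0365],a[2]+np.pi/2),arm.observe()["joints"].round(2))
k=a[5]; M=cv2.moments(k,True); print("brass area",M["m00"],"rib px",a[0],proj(w,[.612,.211,.034]))
cv2.imwrite("pics/c13.png",np.hstack([w["image"][:300,150:550],cv2.resize(t["image"][180:330,200:400],(400,300),interpolation=cv2.INTER_CUBIC)]))
for d in (w,):
    hsv=cv2.cvtColor(d["image"],cv2.COLOR_BGR2HSV); m=((hsv[...,0]>=19)&(hsv[...,0]<=35)&(hsv[...,1]>90)&(hsv[...,2]>90)).astype(np.uint8)[:285]
    n,l,st,ce=cv2.connectedComponentsWithStats(m); print([(st[i].tolist(),ce[i].round(0).tolist()) for i in range(1,n) if st[i,4]>150])
E
```

```text
clock: 34.7
position: [0.6048, 0.131, 0.144]
ee_rot: [-2.667, -1.659, 0.003]
force: [-0.5, 0.0, -0.4]
width: 0.503
gripper_force: 0.0
clock: 35.2
position: [0.6051, 0.1309, 0.1445]
ee_rot: [-2.267, -2.173, 0.001]
force: [0.3, -0.9, 1.0]
width: 0.498
gripper_force: 0.0
(array([331.5, 138.5]), array([0.61883952, 0.20849345, 0.034     ]), np.float64(1.5489323583100407), array([13.1, 38.4]))
(array([0.078 , 0.0104, 0.1082]), np.float64(-0.0196), 'q7', np.float64(-0.21)) [-0.46  0.52  0.24  1.72 -0.15  0.92 -0.21]
brass area 3718.0 rib px [331.5 138.5] [[321.67774383 135.19698032]]
[([284, 84, 61, 107, 3602], [316.0, 135.0])]
```

```bash
echo '[[0.0398, 0.0052, 0.03, -0.02, 0.5], [0.0397, 0.0052, 0.03, 0, 0.5], [0, 0, 0.015, 0, 0.5], [0, 0, 0, 0, 0.5], [0, 0, 0, 0, 0.5]]' | python3 nudge.py
python3 -c 'from h import *
print(togo([.6188,.2100,.0365],1.5489+np.pi/2))'
```

```text
clock: 35.8
position: [0.6183, 0.209, 0.0705]
ee_rot: [2.243, 2.199, -0.002]
force: [0.3, -0.9, -0.0]
width: 0.501
gripper_force: 0.0
(array([0.0011, 0.0005, 0.034 ]), np.float64(0.0019), 'q7', np.float64(-0.28))
```

```bash
echo '[[0.001, 0.0004, 0.02, 0, 0.5], [0, 0, 0.01, 0, 0.5], [0, 0, 0.0037, 0, 0.5], [0, 0, 0, 0, 0.3], [0, 0, 0, 0, 0]]' | python3 nudge.py 40
echo '[[0, 0, 0, 0, 0], [0, 0, 0, 0, 0], [0, 0, 0, 0, 0], [0, 0, 0, 0, 0], [0, 0, 0, 0, 0]]' | python3 nudge.py 40
python3 -c 'from h import *
print(togo([.6188,.2100,.0365],1.5489+np.pi/2))'
echo '[[0, 0, -0.03, 0, 0], [0, 0, -0.04, 0, 0], [0, 0, -0.04, 0, 0], [0, 0, 0, -0.15, 0], [0, 0, 0, -0.15, 0], [0, 0, 0, -0.15, 0], [0, 0, 0, -0.15, 0], [0, 0, 0, -0.15, 0], [0, 0, 0, -0.15, 0], [0, 0, 0, -0.15, 0]]' | python3 nudge.py
echo '[[0, 0, 0, -0.15, 0], [0, 0, 0, -0.15, 0], [0, 0, 0, -0.15, 0], [0, 0, 0, -0.15, 0], [0, 0, 0, -0.06, 0], [0, 0, 0, 0, 0], [0, 0, 0, 0, 0]]' | python3 nudge.py
python3 -c 'from h import *;print(seat("u",.07),togo(seat("u",.07),HY+np.pi/2),arm.observe()["joints"].round(2))'
```

```text
clock: 36.3
position: [0.6191, 0.2109, 0.0375]
ee_rot: [2.242, 2.2, 0.001]
force: [-0.4, -0.2, 0.4]
width: 0.371
gripper_force: 0.0
clock: 36.8
position: [0.6186, 0.2112, 0.0369]
ee_rot: [-2.241, -2.201, -0.0]
force: [-1.9, -0.1, 4.5]
width: 0.127
gripper_force: 40.0
(array([-0.0012,  0.0002,  0.0004]), np.float64(0.0039), 'q7', np.float64(-0.27))
clock: 37.8
position: [0.6182, 0.2109, 0.146]
ee_rot: [-0.827, -3.03, 0.001]
force: [-1.0, 0.4, -2.8]
width: 0.124
gripper_force: 40.0
clock: 38.5
position: [0.6184, 0.2109, 0.1462]
ee_rot: [0.186, -3.135, 0.0]
force: [0.1, -0.7, -1.7]
width: 0.127
gripper_force: 40.0
[np.float64(0.5345533806590888), np.float64(0.04984316214593571), 0.07] (array([ 0.1022, -0.1499,  0.0763]), np.float64(0.0039), 'q7', np.float64(1.16)) [-0.27  0.58 -0.21  1.6   0.14  0.98  1.16]
```

```bash
echo '[[0.0253, -0.0375, 0, 0.004, 0], [0.0253, -0.0375, 0, 0, 0], [0.0253, -0.0375, 0.01, 0, 0], [0.0253, -0.0375, 0.03, 0, 0], [0, 0, 0.034, 0, 0], [0, 0, 0, 0, 0], [0, 0, 0, 0, 0]]' | python3 nudge.py
python3 - <<'E'
from h import *
w=shot("wrist","w14"); s=w["s"]; M=R.from_rotvec(s["ee_rot"]).as_matrix()
print(s["force"].round(1),togo(seat("u",.0428),HY+np.pi/2))
cv2.imwrite("pics/c14.png",cv2.resize(w["image"][100:300,180:480],(750,500),interpolation=cv2.INTER_CUBIC))
E
```

```text
clock: 39.2
position: [0.5377, 0.0544, 0.0754]
ee_rot: [0.184, -3.136, -0.001]
force: [1.1, -0.3, -2.2]
width: 0.126
gripper_force: 40.0
[ 1.1 -0.3 -2.2] (array([ 0.0046, -0.0046,  0.0334]), np.float64(0.0031), 'q7', np.float64(1.34))
```

View pics/c14.png

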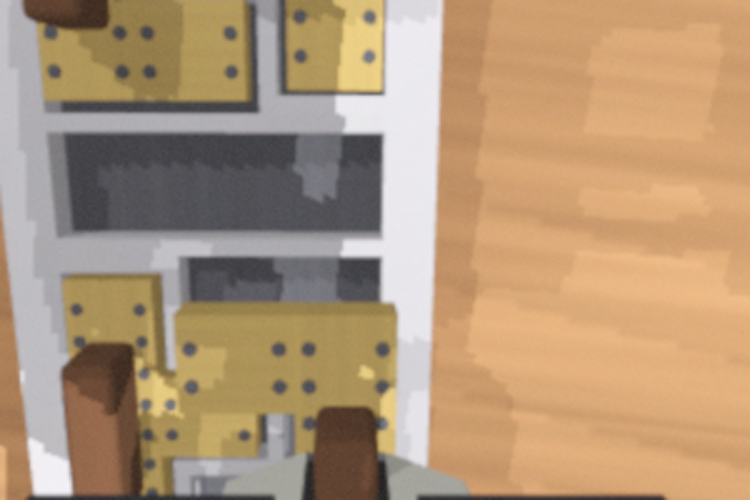

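Crop c14: T, L and S lie in their recesses. The U recess' wall is at row 257, columns 182 to 381. U's bottom front edge is at row 303 and its top edge at about row 315, columns 176 to 397.

```bash
python3 - <<'E'
from h import *
w=load("w14"); s=arm.observe(); M=R.from_rotvec(s["ee_rot"]).as_matrix()
c=cv2.imread("pics/c14.png"); print("col 260",[(r,c[r,350].tolist()) for r in range(296,326,3)])
f=lambda u,v,z:(((onz(w,[180+u/2.5,100+v/2.5],z)[0]-s["position"])@M)*1e3).round(2)
zb=s["position"][2]-.0369
print("recess wall",f(300,257,.018),"L",f(182,275,.018),"R",f(381,275,.018))
print("block bottom far",f(300,303,zb),"top far",f(300,315,zb+.012),"L",f(175,340,zb+.012),"R",f(396,340,zb+.012))
E
```

```text
col 260 [(296, [84, 81, 82]), (299, [83, 84, 89]), (302, [80, 109, 125]), (305, [76, 126, 148]), (308, [76, 128, 151]), (311, [75, 129, 152]), (314, [80, 135, 158]), (317, [86, 145, 170]), (320, [85, 146, 172]), (323, [90, 147, 173])]
recess wall [ 44.62 -13.52  58.09] L [ 40.34 -41.44  58.07] R [40.33  5.54 58.11]
block bottom far [ 38.43 -12.53  36.83] top far [ 38.73 -11.91  24.83] L [ 33.58 -37.07  24.81] R [33.57  7.28 24.85]
```

```bash
echo '[[0.0049, -0.0041, 0.006, 0.003, 0], [0, 0, 0.008, 0, 0], [0, 0, 0.004, 0, 0], [0, 0, 0, 0, 0], [0, 0, 0, 0, 0]]' | python3 nudge.py; python3 -c 'from h import *;print(togo(seat("u",.0428),HY+np.pi/2),arm.observe()["force"].round(1))'
```

```text
clock: 39.75
position: [0.5331, 0.049, 0.057]
ee_rot: [0.18, -3.136, -0.0]
force: [-0.0, 0.1, -3.4]
width: 0.124
gripper_force: 40.0
(array([-0.0015,  0.0007,  0.0142]), np.float64(-0.0004), 'q7', np.float64(1.34)) [-0.   0.1 -3.4]
```

```bash
echo '[[-0.001, 0.0011, 0.001, 0, 0], [0, 0, 0.002, 0, 0], [0, 0, 0.002, 0, 0], [0, 0, 0.002, 0, 0], [0, 0, 0, 0, 0]]' | python3 nudge.py; python3 -c 'from h import *;print(togo(seat("u",.0428),HY+np.pi/2),arm.observe()["force"].round(1))'
```

```text
clock: 40.25
position: [0.5336, 0.0499, 0.0496]
ee_rot: [0.179, -3.136, 0.0]
force: [-0.8, -0.3, -2.7]
width: 0.125
gripper_force: 40.0
(array([-0.0009, -0.0002,  0.0068]), np.float64(-0.0006), 'q7', np.float64(1.33)) [-0.8 -0.3 -2.7]
```

```bash
echo '[[0, 0, 0.003, 0, 0], [0, 0, 0.003, 0, 0], [0, 0, 0.0005, 0, 0], [0, 0, 0, 0, 0], [0, 0, 0, 0, 0]]' | python3 nudge.py; echo '[[0, 0, 0, 0, 0.38], [0, 0, 0, 0, 0.38], [0, 0, 0, 0, 0.38], [0, 0, 0, 0, 0.38], [0, 0, -0.02, 0, 0.38], [0, 0, -0.04, 0, 0.38], [0, 0, -0.05, 0, 0.6], [0, 0, -0.03, 0, 0.6], [0, 0, 0, 0, 0.6]]' | python3 nudge.py
python3 -c 'from h import *;print(togo([.40,-.20,.19]),arm.observe()["joints"].round(2))'
```

```text
clock: 40.75
position: [0.5339, 0.05, 0.0435]
ee_rot: [-0.179, 3.136, 0.0]
force: [0.3, -0.2, -3.8]
width: 0.127
gripper_force: 40.0
clock: 41.65
position: [0.5365, 0.0506, 0.1882]
ee_rot: [-0.179, 3.128, 0.001]
force: [-0.6, -0.8, 0.0]
width: 0.582
gripper_force: 0.0
[ 0.1641 -0.2334 -0.0033] [-0.02  0.36 -0.23  1.85  0.1   0.93  1.39]
```

```bash
echo '[[-0.0075, -0.036, -0.02, 0, 0.6], [-0.0075, -0.036, -0.02, 0, 0.6], [0, 0, -0.02, 0.128, 0.6], [0, 0, 0, 0.128, 0.6], [0, 0, 0, 0.128, 0.6], [0, 0, 0, 0.128, 0.6], [0, 0, 0, 0, 0.6], [0, 0, 0, 0, 0.6]]' | python3 nudge.py
python3 - <<'E'
from h import *
w=shot("wrist","w15")
hsv=cv2.cvtColor(w["image"],cv2.COLOR_BGR2HSV); m=((hsv[...,0]>=19)&(hsv[...,0]<=35)&(hsv[...,1]>90)&(hsv[...,2]>90)).astype(np.uint8)[:290]
n,l,st,ce=cv2.connectedComponentsWithStats(m); print("brass",[(st[i].tolist(),onz(w,ce[i],.018)[0,:2].round(3).tolist()) for i in range(1,n) if st[i,4]>60])
for k in "tuls":
    p=np.array(seat(k,.04))-[0,.0021,0]
    try:
        a=rib(w,proj(w,p)[0],22,.04,vmax=135); u=np.array([np.cos(HY),np.sin(HY)]); d=(a[1]-p)*1e3; print(k,proj(w,p)[0].round(),"off mm",d[:2].round(1),"yaw rel",round(((a[2]-HY+.8)%np.pi)-.8,3),a[3])
    except Exception as e: print(k,e)
print(togo([.4637,-.2886,.16],1.176),w["s"]["joints"].round(2))
E
```

```text
clock: 42.45
position: [0.5567, -0.0198, 0.2429]
ee_rot: [-0.614, -3.08, 0.001]
force: [-0.2, -0.5, 0.3]
width: 0.596
gripper_force: 0.0
brass [([273, 43, 73, 65, 1463], [0.426, 0.023]), ([248, 63, 74, 75, 1379], [0.441, -0.007]), ([325, 134, 70, 84, 1773], [0.533, 0.036]), ([304, 163, 56, 65, 1141], [0.537, 0.004])]
t [328. 199.] off mm [-19.   -3.1] yaw rel 1.646 [ 3.9 10.8]
u [374. 174.] off mm [-3.5 -6.3] yaw rel -0.187 [ 9.3 35.6]
l [273.  99.] off mm [-1.4 -0.5] yaw rel 0.992 [ 8.9 17.4]
s [308.  72.] off mm [ 1.5 -0.6] yaw rel 1.573 [13.9 36.2]
(array([-0.0173, -0.2839,  0.0831]), np.float64(0.0006), 'q7', np.float64(1.08)) [ 0.02  0.33 -0.11  1.74  0.04  1.07  1.08]
```

```bash
python3 - <<'E'
from h import *
w=load("w15"); c,s=np.cos(HY),np.sin(HY); Rm=np.array([[c,-s],[s,c]])
hsv=cv2.cvtColor(w["image"],cv2.COLOR_BGR2HSV); m=((hsv[...,0]>=18)&(hsv[...,0]<=36)&(hsv[...,1]>80)&(hsv[...,2]>70)).astype(np.uint8)[:290]
n,l,st,ce=cv2.connectedComponentsWithStats(m)
exp=dict(S=(21.5,90.5,-36.5,8.5),L=(17.5,86.5,-8.5,36.5),U=(-94.5,-17.5,-36.5,8.5),T=(-90.5,-21.5,-8.5,36.5))
i=[j for j in range(1,n) if st[j,4]>400]
for j in i:
    y,x=np.where(l==j); P=(onz(w,np.c_[x,y],.018)[:,:2]-HC+[0,.0021])@Rm*1e3
    lo,hi=np.percentile(P,.7,axis=0),np.percentile(P,99.3,axis=0); e=np.array([lo[0],hi[0],lo[1],hi[1]]); k=min(exp,key=lambda k:abs(np.array(exp[k])-e).sum())
    print(k,st[j,4],e.round(1),"exp",exp[k],"diff",(e-exp[k]).round(1))
E
```

```text
S 1532 [ 21.6  90.3 -36.9   7.8] exp (21.5, 90.5, -36.5, 8.5) diff [ 0.1 -0.2 -0.4 -0.7]
L 1475 [18.3 87.2 -7.5 37.2] exp (17.5, 86.5, -8.5, 36.5) diff [0.8 0.7 1.  0.7]
U 1855 [-94.  -17.2 -36.3   8.5] exp (-94.5, -17.5, -36.5, 8.5) diff [ 0.5  0.3  0.2 -0. ]
T 1208 [-89.9 -21.3  -7.3  37. ] exp (-90.5, -21.5, -8.5, 36.5) diff [0.6 0.2 1.2 0.5]
```

All four plates lie flush within about 1 mm of their expected outlines. Now the dial.

```bash
echo '[[-0.0029, -0.0473, 0, 0, 0.6], [-0.0029, -0.0473, 0, 0, 0.6], [-0.0029, -0.0473, 0, 0, 0.6], [-0.0029, -0.0473, 0, 0, 0.6], [-0.0029, -0.0473, 0.02, 0, 0.6], [-0.0028, -0.0474, 0.03, 0, 0.6], [0, 0, 0.033, 0, 0.6], [0, 0, 0, 0, 0.6], [0, 0, 0, 0, 0.6]]' | python3 nudge.py
python3 -c 'from h import *;print(togo([.4637,-.2886,.082],2.7464-np.pi/2),arm.observe()["joints"].round(2))'
```

```text
clock: 43.4
position: [0.4653, -0.2812, 0.1645]
ee_rot: [-0.617, -3.079, -0.002]
force: [0.9, -0.1, 0.3]
width: 0.6
gripper_force: 0.0
(array([-0.0015, -0.0075,  0.0825]), np.float64(-0.0004), 'q7', np.float64(1.62)) [ 0.44  0.39  0.    1.87 -0.    0.88  1.62]
```

```bash
echo '[[-0.0015, -0.0075, 0.02, 0, 0.6], [0, 0, 0.03, 0, 0.6], [0, 0, 0.022, 0, 0.6], [0, 0, 0.01, 0, 0.6], [0, 0, 0, 0, 0], [0, 0, 0, 0, 0], [0, 0, 0, 0, 0], [0, 0, 0, 0, 0], [0, 0, 0, 0, 0], [0, 0, 0, 0, 0]]' | python3 nudge.py 30
echo '[[0, 0, 0, 0, 0], [0, 0, 0, 0, 0]]' | python3 nudge.py
python3 -c 'from h import *;print(togo([.4637,-.2886,.082],2.7464-np.pi/2),arm.observe()["force"])'
```

```text
clock: 44.4
position: [0.4643, -0.2886, 0.0828]
ee_rot: [0.62, 3.079, 0.002]
force: [3.2, 12.5, 5.8]
width: 0.131
gripper_force: 21.7
clock: 44.6
position: [0.4643, -0.2886, 0.0828]
ee_rot: [0.619, 3.079, 0.002]
force: [1.2, 5.4, 5.8]
width: 0.131
gripper_force: 30.0
(array([ 0.0005, -0.0003,  0.0008]), np.float64(-0.0016), 'q7', np.float64(1.63)) [1.15378923 5.44001971 5.76254348]
```

```bash
echo '[[0, 0, 0, 0.15, 0], [0, 0, 0, 0.15, 0], [0, 0, 0, 0.15, 0], [0, 0, 0, 0.15, 0], [0, 0, 0, 0.15, 0], [0, 0, 0, 0.15, 0], [0, 0, 0, 0.15, 0], [0, 0, 0, 0.15, 0], [0, 0, 0, 0.15, 0], [0, 0, 0, 0.15, 0]]' | python3 nudge.py
echo '[[0, 0, 0, 0.071, 0], [0, 0, 0, 0, 0], [0, 0, 0, 0, 0], [0, 0, 0, 0, 0]]' | python3 nudge.py
python3 -c 'from h import *;print(togo([.4637,-.2886,.082],2.7464-np.pi),arm.observe()["force"])'
```

```text
clock: 45.6
position: [0.463, -0.2892, 0.0827]
ee_rot: [-2.558, -1.822, 0.0]
force: [-3.7, 3.6, 8.7]
width: 0.128
gripper_force: 30.0
clock: 46.0
position: [0.4629, -0.2892, 0.0827]
ee_rot: [-2.616, -1.738, 0.0]
force: [-2.4, 4.0, 10.8]
width: 0.126
gripper_force: 30.0
(array([0.0008, 0.0005, 0.0007]), np.float64(-0.0028), 'q7', np.float64(0.39)) [-2.37924669  4.01423032 10.77120166]
```

Exactly 90° from off. Release, lift, back away and check by the top camera.

```bash
echo '[[0, 0, 0, 0, 0.5], [0, 0, 0, 0, 0.5], [0, 0, 0, 0, 0.5], [0, 0, 0, 0, 0.5], [0, 0, 0, 0, 0.5], [0, 0, -0.02, 0, 0.5], [0, 0, -0.05, 0, 0.5], [0, 0, -0.05, 0, 0.5], [0, 0, -0.03, 0, 0.5], [0, 0, 0, 0, 0.5]]' | python3 nudge.py
echo '[[-0.03, 0.03, -0.02, 0, 0.5], [-0.03, 0.03, -0.02, 0, 0.5], [-0.03, 0.03, 0, 0, 0.5], [-0.03, 0.03, 0, 0, 0.5], [0, 0.03, 0, 0, 0.5], [0, 0, 0, 0, 0.5], [0, 0, 0, 0, 0.5], [0, 0, 0, 0, 0.5]]' | python3 nudge.py
python3 - <<'E'
from h import *
print(arm.observe()["position"])
c=np.array([.4635,-.2886]); a0=2.7464
for n in("top","scene"):
    d=shot(n,n+"9"); g=d["image"].min(2).astype(float)
    # brightness along the bar's top, per candidate click
    for k in range(7):
        a=a0-k*np.pi/6; P=np.array([[c[0]+r*np.cos(a),c[1]+r*np.sin(a),.089] for r in np.linspace(.008,.021,8)])
        q=proj(d,P); print(n,k,cv2.remap(g.astype(np.float32),q[:,0].astype(np.float32)[None],q[:,1].astype(np.float32)[None],1).mean().round(0))
d=shot("top")
hsv=cv2.cvtColor(d["image"],cv2.COLOR_BGR2HSV); m=((hsv[...,0]>=18)&(hsv[...,0]<=36)&(hsv[...,1]>90)&(hsv[...,2]>70)).astype(np.uint8)
n,l,st,ce=cv2.connectedComponentsWithStats(m); print([(st[i,4],onz(d,ce[i],.018)[0,:2].round(3).tolist()) for i in range(1,n) if st[i,4]>40])
E
```

```text
clock: 47.0
position: [0.4655, -0.2912, 0.2368]
ee_rot: [2.612, 1.735, 0.007]
force: [0.4, -0.1, -0.1]
width: 0.499
gripper_force: 0.0
clock: 47.8
position: [0.5546, -0.458, 0.2718]
ee_rot: [-2.616, -1.737, 0.001]
force: [0.5, 0.8, 0.8]
width: 0.499
gripper_force: 0.0
[ 0.55459614 -0.45797264  0.27177806]
top 0 23.0
top 1 20.0
top 2 22.0
top 3 175.0
top 4 32.0
top 5 23.0
top 6 36.0
scene 0 179.0
scene 1 161.0
scene 2 164.0
scene 3 129.0
scene 4 21.0
scene 5 19.0
scene 6 21.0
[(np.int32(136), [0.769, -0.796]), (np.int32(252), [0.535, 0.039]), (np.int32(158), [0.539, 0.007]), (np.int32(167), [0.442, -0.004]), (np.int32(87), [0.442, 0.037]), (np.int32(73), [0.406, 0.012])]
```

```bash
python3 -c 'from cell import arm;print(arm.sign_off())'
```

```text
the job is handed in; nothing more can be done
None
```

The job is handed in: I turned the selector to off, set the four blocks on the bench (T, U, L and S; no I block was there) flush in their recesses, and left the selector at the third click. The wrist camera put all four plates within about 1.2 mm of where they should lie, and the top camera confirmed click 3; the judge's verdict was not shown.

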